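# Centre a battery cell under the swelling gauge

### The job

Clear the hand lens off the black gauge plate and lay it flat on the cork pad, lengthwise in the middle. Then tap the skewed silver cell gently into line, first on its right long edge (right as the robot sees it) and then on its left, alternating as needed, until it lies square and centred across the yellow line; keep it flat on the plate. Finally swing the red-knobbed lever fully over, away from the robot, to lower the gauge foot, and leave the cell centred and everything else undisturbed.

Things in the scene. Friction and masses are not known exactly. Their poses are not given: they have to be found in the camera images.
- mark (a point): point on top of the fixed gauge plate where the cell belongs, 20 mm above the desk. x runs along the painted yellow centre line, away from the robot; y to the robot's left; z up. Thin white lines at y = +-50.5 mm lie just outside the long edges of a centred cell
- gauge: the fixed gauge; origin 20 mm under the mark, same axes. Matte black plate 20 mm thick, x -110 to 110, y -195 to 150 mm. Relative to the mark, a black head overhangs the cell: x -45 to 110, y -40 to 40, z 100 to 135 mm, on a column at x 75 to 110, y -22 to 22. A vertical gripper at the cell's long edges hits the head: lean the wrist outwards 20 to 50 degrees
- foot (a joint): travel of the brass foot (44 mm round) under the head, m: 0 = 34 mm above the plate, 0.018 = down; worked by the lever. Even when down it stays 2 mm clear of the cell
- cell: swollen flat silver battery cell on the plate, 130 (x, long) x 98 (y) x 14 mm, 0.13 to 0.23 kg, too wide to grasp; origin centre of underside. Starts near the yellow line, skewed anticlockwise from above (end near the robot swung to its right). Stops sliding when the push stops; a tap near one end also turns it. Lengthwise place matters little (within 30 mm of the mark)
- lens: chrome hand lens lying flat on the gauge plate right of the cell, 184 mm long over all; origin halfway along its length, on the underside; x from handle towards the glass. Round rim 68 mm across and 12 mm thick centred at x = +58 mm; straight handle 16 mm wide, 14 mm tall, from x = -92 to +26 mm. About 0.11 kg
- lens_grip (a point): grip point of the hand lens: in the handle at x = -10 mm of the lens, 7 mm above its underside; same axes as the lens
- pad: fixed cork pad 240 (x, long) x 140 (y) x 4 mm, on the desk at the left or the right of the gauge; origin centre of underside. The lens is to lie along its length, either way round
- lever (a joint): gauge lever on top of the head, rad: 0 = leaning towards the robot (about 0.5 rad from upright), 1.0 = fully over, leaning away from the robot. Turns about the point mark's y axis, 5 mm beyond the mark in x and 158 mm above it; moved by about 2 N at the knob, stays where it is left, hard stop at 1.0
- lever_knob (a point): centre of the red ball knob (26 mm) at the end of the lever, 70 mm from its pivot
- tray: fixed blue plastic sorting tray 230 x 150 x 35 mm, a bystander on the other side of the gauge from the cork pad, origin centre of underside
- block: loose brass setting block 60 x 30 x 14 mm standing on the near left corner of the gauge plate, a bystander; origin centre of underside
- tkey: loose brass T-key, 90 mm long, on the desk beyond the gauge, a bystander; origin under the shank's middle
- jar: loose jar, 70 mm across, 85 mm tall, on the desk beyond the gauge, a bystander; origin centre of underside
- driver: loose screwdriver on the desk at the far right, a bystander; origin at its underside
- spare0: flat silver phone cell 58 x 110 x 6 mm lying in the blue tray, a bystander; origin centre of underside
- spare1: flat silver phone cell 58 x 110 x 6 mm lying in the blue tray, a bystander; origin centre of underside
- spare2: flat silver phone cell 58 x 110 x 6 mm lying in the blue tray, a bystander; origin centre of underside

How it is judged:
By the outcome, as a careful person would: the job done as asked, in the order asked, and still so for the second after the job is handed in, with the robot touching nothing.
It also fails if it takes over 72 s, if anything falls off the work surface, if the arm or the gripper's body presses on something with over 40 N, if the wrist force passes 120 N, or if a joint passes its speed limit or range.

### The arm

A 6-joint arm with a two-finger parallel gripper is mounted at the origin on the work surface. World frame = base frame: x ahead of the robot, y to its left, z up, the work surface at z = 0. Lengths are in m, angles in rad, forces in N, time in s.
With the tool pointing down it reaches from about 0.35 to 0.775 m from the base axis. Payload 5.5 kg.
Tool frame: the origin (TCP) lies midway between the tips of the shut fingers; the grasp point (between the pads) lies 19 mm behind it; z points along the fingers, y is the line along which they close (so a half turn about z gives the same grasp; the last joint's range is limited). The gripper opens to 85 mm and grips with 20 to 120 N. Pads are 22 mm wide; open, the fingers measure 114 mm over their backs; the gripper's body (76 mm by 85 mm) begins 54 mm behind the grasp point. The pads swing forward as they close: fully open they stand 13 mm farther back than shut.
Start: joints at [1.085, 0.313, 0.046, 1.304, 0, 1.431], TCP at [0.195, 0.541, 0.231] pointing down, gripper open.
Joint ranges: [-2.76, 2.76], [-0.86, 1.69], [-1.03, 1.26], [-2.2, 2.34], [-1.47, 1.5], [-3.14, 3.14]. Speed limits (rad/s): [2.57, 2.57, 3.14, 3.14, 3.14, 3.14].

### API

Orientations are given as a unit quaternion [w, x, y, z].
In Python, from workcell import env gives the robot as it stands.
- The arm moves only by the tool move_arm, never from a script. Its argument "targets" is a list of rows, each a list of 3 entries, a list of its own where there are three numbers: the shift along the tool's x, y, z in mm, then the turn, a rotation vector about the tool's x, y, z in units of 10 degrees (1.0 is 10 degrees), then the closure, from -1 (fully open) to 1 (shut). In form: [[[dx, dy, dz], [ax, ay, az], gripper], ...]. A call has 1 to 5 rows; each row is the pose to reach, as a shift and turn from the pose commanded when the call began, along the tool's axes at that moment; what a row does not reach only later rows make up. A row lasts 1/8 s, in which the tool goes at most 62.5 mm and 10.7 degrees, less where a joint would pass 70% of its speed; a pose out of reach is approached as far as the arm can. A call with a gripper value outside its range is refused whole. The fingers move at their own pace and stop on an object; "squeeze" is the grip in N (left out, the last holds). Time passes only in rows, so rows that repeat a pose let the fingers close. It gives the time, the measured TCP pose, the force, the opening and the grip force at its end, in the units of the state.
- env.get_state(): the state, without advancing time (a new reading comes with each control period).
- env.read_camera(name): name is "scene" or "top" or "wrist"; returns a dict with "pixels" (384x512x3 uint8, red, green, blue), "fovy" (degrees; the focal length in pixels is half the picture's height over the tangent of half this angle, whatever the lens; pixels are square), "cx", "cy" (the principal point, pixels), "extrinsics" (4x4, takes a point from world to camera coordinates); the wrist camera has in their place "mount" (4x4, takes a point from camera to tool coordinates, whose origin is the TCP and whose axes are the flange's). Camera axes: x right, y up, looking along -z (the intrinsics and any distortion apply to the point x, -y, -z); pixel columns grow to the right and rows downward; lengths in m; the calibration is good to about 2 mm. A picture is of the moment at which its call begins: read the wrist's pose just before it. There is no depth.
- env.hand_in(): hands the job in; it is judged then, once.
Trained networks look in a picture, given as the dict that the camera call returned (one of the last four; its "shot" number tells which), for a name from the list of things; names that differ only in an ending like _2 or _b are one class to them, and where a whole thing is asked for, a point or a joint stands for the part that bears it (a point fixed in the world has none). Each returns a list of dicts, best first, with "confidence" (0 to 1); they miss things now and then, are a little off and sometimes report something else, mostly with a low value. They report only what shows in the picture. A call takes as long as a camera call.
- env.spot_in(thing, picture): "centre" ([x, y, z] in m, in world coordinates, good to about 4 mm: the middle of the surface that is visible of it).
- env.regions_of(thing, picture): "mask" (384x512 bool, what is visible of it).
- env.landmark_of(thing, picture): "centre" ([x, y, z] in m, in world coordinates, good to about 4 mm: a listed point, or the origin of a listed thing).
The state is a dict: "clock": time; "joint_pos": joint angles; "qvel": joint speeds; "tau": joint torques, N m; "tcp_pos": TCP position; "orientation": TCP orientation; "wrist_force": force on the tool from outside, world axes, zero at the start; "ft_torque": the same for the moment, N m; "finger_gap": finger opening in m; "grip_force": force on a finger pad.
Only numpy, scipy, OpenCV 4.12 (cv2) and the standard library are available. Lean on these libraries where they do the work, as an engineer would, in place of code of your own. Each camera call takes 0.05 s, during which the arm holds its last target. There are 200 camera calls.

## Working session

There is one attempt and no reset: what is moved stays moved. The work goes in short steps, Python scripts to look and compute and a tool call to move; the robot and the scene stay as the last step left them, time stands still between calls to the robot, and variables do not carry over. Pictures are saved under pics/ and viewed, at most 10 in all, crops included, and the job is handed in when it is done.

Besides the shell and the picture viewer there is one more tool, called after "Request:" as name([rows], argument=value, ...), one row to a line, values as JSON. move_arm: Moves the arm, as the interface text tells. Its arguments: {"type":"object","properties":{"targets":{"type":"array","items":{"type":"array"}},"squeeze":{"type":"number"}},"required":["targets"]}

```bash
mkdir -p pics; ls; cat > h.py <<'E'
import numpy as np, cv2
from scipy.spatial.transform import Rotation as R
from workcell import env
def q2R(q): return R.from_quat([q[1],q[2],q[3],q[0]])
def proj(p,P):
    f=p['pixels'].shape[0]/2/np.tan(np.radians(p['fovy'])/2)
    c=(np.c_[np.atleast_2d(P),np.ones(len(np.atleast_2d(P)))]@np.array(p['extrinsics']).T)[:,:3]
    return np.c_[p['cx']+f*c[:,0]/-c[:,2], p['cy']-f*c[:,1]/-c[:,2]]
def ray(p,uv,z):
    f=p['pixels'].shape[0]/2/np.tan(np.radians(p['fovy'])/2)
    uv=np.atleast_2d(uv).astype(float); E=np.array(p['extrinsics'])
    d=np.c_[(uv[:,0]-p['cx'])/f,-(uv[:,1]-p['cy'])/f,-np.ones(len(uv))]@E[:3,:3]
    o=-E[:3,:3].T@E[:3,3]
    return o+d*((z-o[2])/d[:,2])[:,None]
def save(p,n,box=None,s=1):
    im=p['pixels'][:,:,::-1]
    if box: im=im[box[1]:box[3],box[0]:box[2]]
    cv2.imwrite('pics/'+n,cv2.resize(im,None,fx=s,fy=s,interpolation=cv2.INTER_CUBIC))
E
python3 - <<'E'
from h import *
np.set_printoptions(precision=4,suppress=True)
t=env.read_camera('top'); s=env.read_camera('scene')
print({k:v for k,v in t.items() if k!='pixels'}); print({k:v for k,v in s.items() if k!='pixels'})
im=np.vstack([t['pixels'],s['pixels']])
save(t,'t0.png',s=1.55); save(s,'s0.png',s=1.55)
for n in ['mark','gauge','cell','lens','lens_grip','pad','lever_knob','tray','block','jar']:
    for nm,p in (('t',t),('s',s)):
        print(n,nm,[(np.round(d['centre'],4),round(d['confidence'],2)) for d in env.landmark_of(n,p)][:2])
print(env.get_state())
E
```

```text
pics
{'fovy': 42.94256475807855, 'cx': 248.95550084603659, 'cy': 194.52511344238414, 'extrinsics': array([[-0.0079, -0.9999, -0.0073,  0.0122],
       [ 0.9958, -0.0085,  0.0916, -0.5937],
       [-0.0917, -0.0065,  0.9958, -1.5633],
       [ 0.    ,  0.    ,  0.    ,  1.    ]]), 'shot': 1}
{'fovy': 55.73032361361186, 'cx': 250.0379664358615, 'cy': 193.8907268469805, 'extrinsics': array([[-0.8952,  0.4451,  0.022 ,  0.5251],
       [-0.2623, -0.5663,  0.7814,  0.0095],
       [ 0.3603,  0.6937,  0.6237, -1.3445],
       [ 0.    ,  0.    ,  0.    ,  1.    ]]), 'shot': 2}
mark t [(array([ 0.5585, -0.0015,  0.0199]), 0.76), (array([ 0.7144, -0.3639, -0.0028]), 0.2)]
mark s [(array([ 0.5556, -0.0024,  0.0203]), 0.69), (array([ 0.5575, -0.0012, -0.0015]), 0.26)]
gauge t [(array([ 0.556 , -0.0027, -0.0027]), 0.65)]
gauge s [(array([ 0.5578, -0.003 , -0.001 ]), 0.89)]
cell t [(array([0.5519, 0.0035, 0.0185]), 0.92)]
cell s [(array([0.5507, 0.0043, 0.0177]), 0.92)]
lens t [(array([ 0.5543, -0.1599,  0.0207]), 0.78)]
lens s []
lens_grip t [(array([ 0.5498, -0.1549,  0.0287]), 0.87), (array([ 
[... 540 characters left out ...]
), (array([ 0.7179, -0.3648, -0.0007]), 0.5)]
block t [(array([0.4912, 0.1246, 0.0203]), 0.65)]
block s []
jar t [(array([ 0.7957, -0.1752,  0.005 ]), 0.87)]
jar s [(array([ 0.7965, -0.1737,  0.0015]), 0.76)]
{'clock': 1.1, 'joint_pos': array([ 1.0854,  0.3132,  0.0461,  1.3036, -0.    ,  1.4312]), 'qvel': array([ 0.0006,  0.0006, -0.0012,  0.0002,  0.0004,  0.0004]), 'tau': array([ -0.0006, -48.0483,  29.8814,   0.0006,  -0.0001,  -0.    ]), 'tcp_pos': array([0.1949, 0.541 , 0.2313]), 'orientation': array([0.    , 0.172 , 0.9851, 0.0001]), 'wrist_force': array([ 1.115 , -0.3143, -0.12  ]), 'ft_torque': array([ 0.0442, -0.015 , -0.0125]), 'grip_force': 0.0, 'finger_gap': 0.08530761579420704}
```

View pics/t0.png

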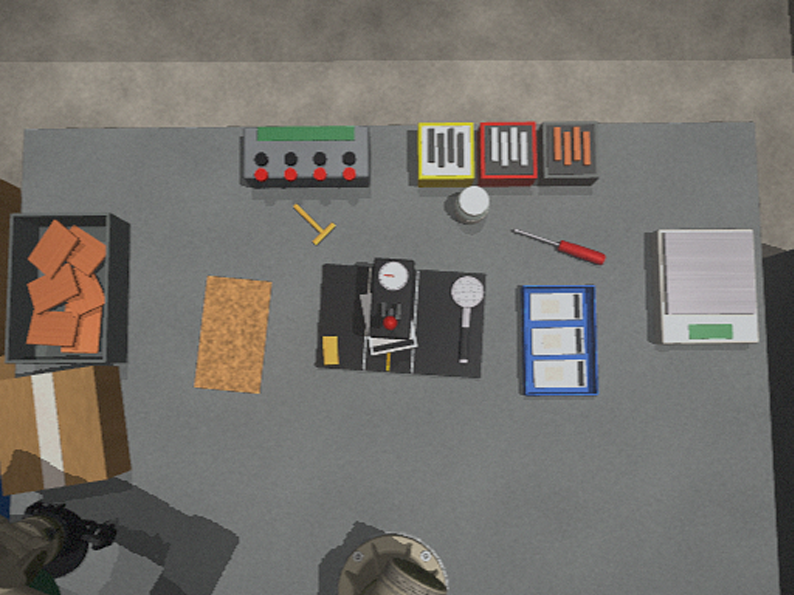

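View pics/s0.png

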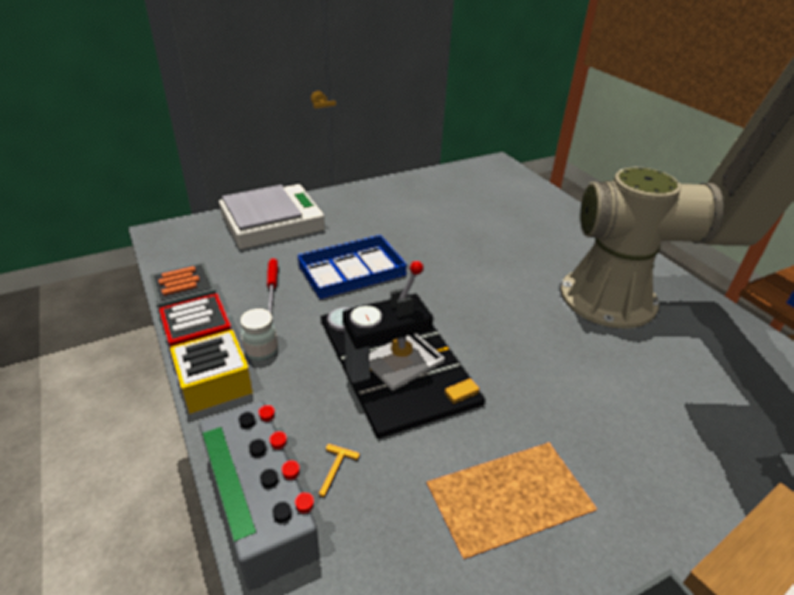

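Top view: the plate's corners are near (322,264), (485,273), (479,377) and (317,368). The pad is at the left near (233,335), the lens lies right of the cell with its handle towards the robot, and the lever knob is at (390,322). Next I'll measure the yaws.

```bash
cat >> h.py <<'E'
def rectw(mask,p,z):
    ys,xs=np.nonzero(mask); P=ray(p,np.c_[xs,ys],z)[:,:2]*1000
    return cv2.minAreaRect(P.astype(np.float32)), P
E
python3 - <<'E'
from h import *
np.set_printoptions(precision=4,suppress=True)
t=env.read_camera('top')
for n,z in (('pad',.004),('gauge',.02),('lens',.03),('cell',.034),('lever_knob',.24),('lever',.22),('block',.034)):
    for r in env.regions_of(n,t)[:1]:
        (c,sz,a),P=rectw(r['mask'],t,z); 
        u,s,v=np.linalg.svd(P-P.mean(0),full_matrices=False)
        print(n,round(r['confidence'],2),np.round(c),np.round(sz),round(a,1),'pca',np.degrees(np.arctan(v[0,1]/v[0,0])),P.mean(0))
s=1.55
print('plate',ray(t,np.array([[322,264],[485,273],[479,377],[317,368]])/s,.02)[:,:2])
print('lens ends',ray(t,np.array([[468,276],[463,363]])/s,.027)[:,:2])
save(t,'t1.png',(195,155,320,250),6.3)
w=env.read_camera('wrist'); print(w['fovy'],w['cx'],w['cy'],w['mount'])
E
```

```text
pad 0.8 [530. 337.] [143. 240.] 84.0 pca -5.798834483845058 [529.4922 336.2338]
gauge 0.77 [566. -23.] [346. 239.] 85.8 pca 76.49186356329744 [559.2419 -16.7164]
lens 0.85 [ 557. -160.] [ 62. 179.] 89.1 pca -3.870660079910957 [ 583.7046 -157.6667]
cell 0.75 [554.   5.] [134. 101.] 12.7 pca 41.49132906083342 [529.8713  12.9878]
lever 0.17 [ 502. -308.] [94. 48.] 89.5 pca -87.86763792299234 [ 501.7717 -307.886 ]
block 0.54 [492. 126.] [29. 58.] 90.0 pca 0.4637499366760489 [492.7842 126.2578]
plate [[ 0.6756  0.1423]
 [ 0.6533 -0.203 ]
 [ 0.4343 -0.1861]
 [ 0.4557  0.1528]]
lens ends [[ 0.6463 -0.1662]
 [ 0.4637 -0.1525]]
61.02396676402785 259.59249499730106 192.10508825654955 [[ 0.0009  0.9593  0.2824  0.071 ]
 [ 1.     -0.001   0.0002  0.0009]
 [ 0.0005  0.2824 -0.9593 -0.1425]
 [ 0.      0.      0.      1.    ]]
```

View pics/t1.png

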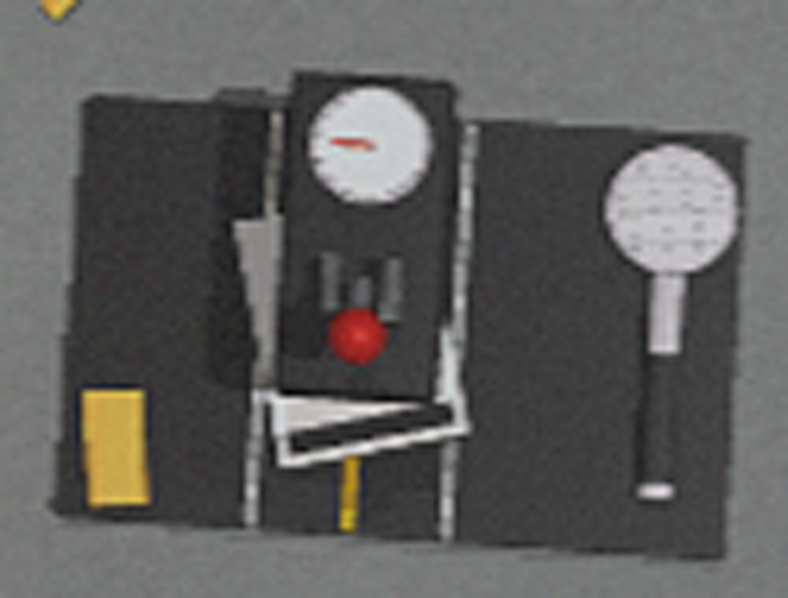

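Crop: the white lines run (278,110)-(252,525) and (472,125)-(447,540). Visible cell corners are near-left (285,465), near-right (468,430) and far-left (235,220). The lens handle end is at (655,490) and the glass centre at (672,208).

```bash
cat >> h.py <<'E'
def down(a): # tool z down, tool x at yaw 180+a deg, tool y at yaw 90+a
    a=np.radians(a); c,s=np.cos(a),np.sin(a)
    return np.array([[-c,-s,0],[-s,c,0],[0,0,-1.]])
def rel(pos,Rm,st=None):
    st=st or env.get_state(); Q=q2R(st['orientation']).as_matrix()
    d=Q.T@(np.array(pos)-st['tcp_pos'])*1000
    r=np.degrees(R.from_matrix(Q.T@Rm).as_rotvec())/10
    return np.round(d,1),np.round(r,2)
E
python3 - <<'E'
from h import *
np.set_printoptions(precision=4,suppress=True)
t=env.read_camera('top')
px=lambda *a: np.array(a)/6.3+[195,155]-.4
def ang(P): d=P[1]-P[0]; return np.degrees(np.arctan2(d[1],d[0]))
L=ray(t,px((252,525),(278,110)),.02);Rr=ray(t,px((447,540),(472,125)),.02)
print('lines',L[:,:2],ang(L),Rr[:,:2],ang(Rr), 'mid', (L+Rr)[:,:2]/2)
C=ray(t,px((285,465),(468,430)),.034);D=ray(t,px((285,465),(235,220)),.034)
print('cell',C[:,:2],ang(C)+90,D[:,:2],ang(D))
H=ray(t,px((655,490),(672,208)),.03); print('lens',H[:,:2],ang(H))
K=ray(t,px((358,335)),.24);print('knob',K)
for p,R_ in (((.38,.0,.25),down(-4)),((.548,-.156,.1),down(-4))): print(rel(p,R_))
E
```

```text
lines [[0.4533 0.0551]
 [0.6689 0.0404]] -3.898286833904674 [[ 0.4448 -0.0453]
 [ 0.6601 -0.0607]] -4.0917581371408565 mid [[ 0.4491  0.0049]
 [ 0.6645 -0.0102]]
cell [[ 0.4837  0.0375]
 [ 0.5008 -0.0563]] 10.345199988644197 [[0.4837 0.0375]
 [0.61   0.0625]] 11.202083354608218
lens [[ 0.4695 -0.1519]
 [ 0.6147 -0.1632]] -4.440619600324482
knob [[ 0.5367 -0.0008  0.24  ]]
(array([-357.5, -446.2,  -18.7]), array([ 0.  ,  0.  , -1.58]))
(array([-568.4, -536.1,  131.3]), array([ 0.  ,  0.  , -1.58]))
```

Request:
move_arm([
  [[-357,-446,-30],[0,0,-1.58],-1],
  [[-357,-446,-30],[0,0,-1.58],-1],
  [[-357,-446,-30],[0,0,-1.58],-1],
  [[-357,-446,-30],[0,0,-1.58],-1],
  [[-357,-446,-30],[0,0,-1.58],-1],
], squeeze=40)

```text
clock: 2.22
tcp_pos: [0.2962, 0.244, 0.248]
orientation: [0.001, 0.035, 0.999, 0.0]
wrist_force: [1.9, 0.1, -0.8]
finger_gap: 0.0856
grip_force: 0.0
```

```bash
python3 - <<'E'
from h import *
print(env.get_state()['tcp_pos'])
for p in ((.38,.0,.25),(.45,-.157,.2),(.549,-.157,.1)): print(rel(p,down(-4.3)))
E
```

```text
[0.29615573 0.24399725 0.24804773]
(array([-100.5, -237.6,   -2. ]), array([0.  , 0.01, 0.03]))
(array([-181.1, -389.4,   48.1]), array([0.  , 0.01, 0.03]))
(array([-279.8, -382.6,  148.2]), array([0.  , 0.01, 0.03]))
```

Request:
move_arm([
  [[-181,-389,20],[0,0,0.03],-1],
  [[-181,-389,20],[0,0,0.03],-1],
  [[-181,-389,20],[0,0,0.03],-1],
  [[-181,-389,20],[0,0,0.03],-1],
  [[-181,-389,20],[0,0,0.03],-1],
])

```text
clock: 2.85
tcp_pos: [0.4079, -0.0481, 0.2335]
orientation: [0.001, 0.038, 0.999, -0.0]
wrist_force: [1.4, -0.2, 1.1]
finger_gap: 0.0855
grip_force: 0.0
```

```bash
python3 - <<'E'
from h import *
print(env.get_state()['tcp_pos'])
for p in ((.45,-.157,.2),(.549,-.157,.14),(.549,-.157,.08)): print(rel(p,down(-4.3)))
E
```

```text
[ 0.40790141 -0.04806609  0.2334659 ]
(array([ -50.2, -105.4,   33.5]), array([ 0.  ,  0.01, -0.  ]))
(array([-148.8,  -97.9,   93.7]), array([ 0.  ,  0.01, -0.  ]))
(array([-148.7,  -97.9,  153.7]), array([ 0.  ,  0.01, -0.  ]))
```

Request:
move_arm([
  [[-50,-105,33],[0,0,0],-1],
  [[-50,-105,33],[0,0,0],-1],
  [[-149,-98,94],[0,0,0],-1],
  [[-149,-98,94],[0,0,0],-1],
  [[-149,-98,94],[0,0,0],-1],
])

```text
clock: 3.48
tcp_pos: [0.5492, -0.1546, 0.1351]
orientation: [-0.002, 0.037, 0.999, 0.001]
wrist_force: [-0.5, 0.5, -0.6]
finger_gap: 0.0852
grip_force: 0.0
```

```bash
cat >> h.py <<'E'
def wcam():
    st=env.get_state(); w=env.read_camera('wrist')
    T=np.eye(4);T[:3,:3]=q2R(st['orientation']).as_matrix();T[:3,3]=st['tcp_pos']
    w['extrinsics']=np.linalg.inv(T@np.array(w['mount'])); return w
E
python3 - <<'E'
from h import *
np.set_printoptions(precision=4,suppress=True)
w=wcam(); print(env.get_state()['tcp_pos'])
for n in ('lens_grip','lens'): print(n,[(d['centre'],d['confidence']) for d in env.landmark_of(n,w)][:1])
r=env.regions_of('lens',w)
if r: 
    (c,sz,a),P=rectw(r[0]['mask'],w,.03); print(c,sz,a)
save(w,'w0.png')
for p in ((.549,-.157,.05),(.549,-.157,.023)): print(rel(p,down(-4.3)))
E
```

```text
[ 0.5482 -0.1544  0.1369]
lens_grip [([0.5423, -0.1581, 0.0274], 0.84)]
lens [([0.5575, -0.1574, 0.0231], 0.77)]
(559.1551513671875, -148.32022094726562) (66.83616638183594, 182.9949493408203) 75.55327606201172
(array([-1. , -2.2, 90.2]), array([-0.,  0., -0.]))
(array([ -1. ,  -2.2, 117.2]), array([-0.,  0., -0.]))
```

View pics/w0.png

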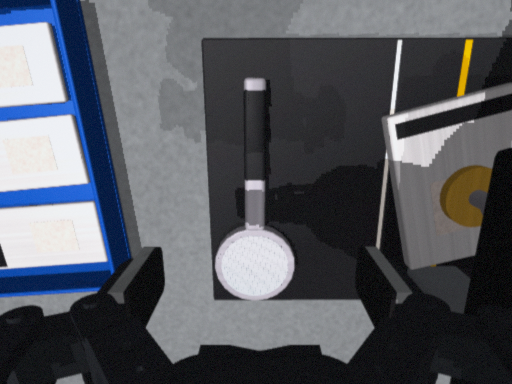

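The wrist view shows the handle at column 255, running straight through the gap between the fingers (140-380). The networks agree with the top view, so I'm descending.

Request:
move_arm([
  [[0,-3,50],[0,0,0],-1],
  [[0,-3,95],[0,0,0],-1],
  [[0,-3,112],[0,0,0],-1],
  [[0,-3,114],[0,0,0],-1],
  [[0,-3,114],[0,0,0],-0.2],
])

```text
clock: 4.3
tcp_pos: [0.5491, -0.1582, 0.0271]
orientation: [0.001, 0.038, 0.999, -0.001]
wrist_force: [0.1, -0.5, -0.3]
finger_gap: 0.0695
grip_force: 0.0
```

Request:
move_arm([
  [[0,0,0],[0,0,0],1],
  [[0,0,0],[0,0,0],1],
  [[0,0,0],[0,0,0],1],
  [[0,0,0],[0,0,0],1],
  [[0,0,0],[0,0,0],1],
], squeeze=40)

```text
clock: 4.92
tcp_pos: [0.5489, -0.158, 0.0259]
orientation: [0.001, 0.038, 0.999, -0.0]
wrist_force: [-1.4, 0.8, 5.7]
finger_gap: 0.0147
grip_force: 40.5
```

Request:
move_arm([
  [[0,0,-15],[0,0,0],1],
  [[0,0,-70],[0,0,0],1],
  [[0,0,-130],[0,0,0],1],
  [[0,0,-190],[0,0,0],1],
  [[0,0,-250],[0,0,0],1],
])

```text
clock: 5.55
tcp_pos: [0.5478, -0.1575, 0.2777]
orientation: [0.0, 0.038, 0.999, -0.0]
wrist_force: [1.0, 0.1, -1.4]
finger_gap: 0.0144
grip_force: 39.7
```

```bash
python3 - <<'E'
from h import *
np.set_printoptions(precision=4,suppress=True)
st=env.get_state();print(st['tcp_pos'],st['finger_gap'],st['grip_force'],st['wrist_force'])
w=wcam(); save(w,'w1.png')
print([(d['centre'],d['confidence']) for d in env.landmark_of('lens',w)][:1],[(d['centre'],d['confidence']) for d in env.landmark_of('lens_grip',w)][:1])
c=np.array([.530,.336]); 
print(rel((.548,-.157,.33),down(-4.3)),rel((.52,.33,.32),down(-5.8)))
E
```

```text
[ 0.5478 -0.1575  0.2777] 0.014426201607776178 39.731411933898926 [ 0.9714  0.1264 -1.3674]
[([0.5112, -0.3568, 0.0022], 0.73)] [([0.5397, -0.1586, 0.2767], 0.85)]
(array([  1.8,   1.2, -50.3]), array([-0.02,  0.04, -0.  ])) (array([ 66.3, 484.7, -42. ]), array([-0.01,  0.04,  0.15]))
```

View pics/w1.png

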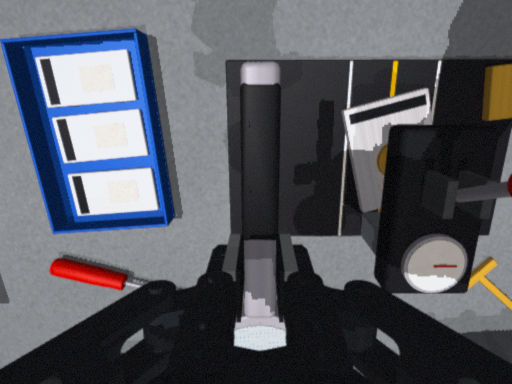

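The lens is held straight, with the handle end at (261,70). Now carrying it over the head to the pad.

Request:
move_arm([
  [[2,20,-45],[0,0,0],1],
  [[66,485,-50],[0,0,0.15],1],
  [[66,485,-50],[0,0,0.15],1],
  [[66,485,-50],[0,0,0.15],1],
  [[66,485,-50],[0,0,0.15],1],
])

```text
clock: 6.32
tcp_pos: [0.5313, 0.1136, 0.3212]
orientation: [-0.001, 0.051, 0.999, -0.0]
wrist_force: [0.1, 0.2, 0.0]
finger_gap: 0.0146
grip_force: 39.8
```

```bash
python3 - <<'E'
from h import *
print(env.get_state()['tcp_pos'], rel((.521,.337,.30),down(-5.8)))
E
```

```text
[0.53134333 0.11357812 0.32123347] (array([ 33. , 221.2,  21.2]), array([-0.  , -0.02, -0.  ]))
```

Request:
move_arm([
  [[33,221,21],[0,0,0],1],
  [[33,221,21],[0,0,0],1],
  [[33,221,21],[0,0,0],1],
  [[33,221,60],[0,0,0],1],
  [[33,221,120],[0,0,0],1],
])

```text
clock: 6.95
tcp_pos: [0.5217, 0.3383, 0.2011]
orientation: [0.001, 0.049, 0.999, 0.001]
wrist_force: [0.9, -0.3, -1.6]
finger_gap: 0.0147
grip_force: 39.8
```

```bash
python3 - <<'E'
from h import *
np.set_printoptions(precision=4,suppress=True)
print(env.get_state()['tcp_pos'], rel((.521,.337,.012),down(-5.8)))
t=env.read_camera('top'); w=wcam()
for n in ('pad','lens','lens_grip'):
  for p in (t,w): print(n,[(d['centre'],d['confidence']) for d in env.landmark_of(n,p)][:1])
E
```

```text
[0.5217 0.3383 0.2011] (array([  0.8,  -1.7, 189.1]), array([0.01, 0.01, 0.02]))
pad [([0.5317, 0.3359, 0.0004], 0.72)]
pad []
lens [([0.7743, 0.1702, 0.0029], 0.7)]
lens [([0.5233, 0.3306, 0.1852], 0.6)]
lens_grip [([0.5189, 0.3425, 0.2042], 0.62)]
lens_grip [([0.5093, 0.3329, 0.1883], 0.96)]
```

Request:
move_arm([
  [[2,-1,60],[0,0,0],1],
  [[2,-1,120],[0,0,0],1],
  [[2,-1,165],[0,0,0],1],
  [[2,-1,182],[0,0,0],1],
  [[2,-1,188],[0,0,0],1],
])

```text
clock: 7.98
tcp_pos: [0.5214, 0.3346, 0.0159]
orientation: [0.001, 0.051, 0.999, 0.001]
wrist_force: [-0.0, 0.6, 0.2]
finger_gap: 0.0143
grip_force: 39.7
```

Request:
move_arm([
  [[0,0,2],[0,0,0],1],
  [[0,0,2],[0,0,0],1],
  [[0,0,2],[0,0,0],1],
])

```text
clock: 8.35
tcp_pos: [0.5208, 0.3347, 0.0142]
orientation: [0.001, 0.051, 0.999, 0.001]
wrist_force: [0.1, -0.5, -0.5]
finger_gap: 0.0143
grip_force: 39.7
```

Request:
move_arm([
  [[0,2,2],[0,0,0],1],
  [[0,2,4],[0,0,0],1],
  [[0,2,4],[0,0,0],1],
  [[0,2,4],[0,0,0],1],
])

```text
clock: 8.85
tcp_pos: [0.5205, 0.3367, 0.0099]
orientation: [0.001, 0.051, 0.999, 0.0]
wrist_force: [-2.4, -0.6, 6.1]
finger_gap: 0.0147
grip_force: 40.6
```

Contact. Opening gently and retreating.

Request:
move_arm([
  [[0,0,0],[0,0,0],0.4],
  [[0,0,0],[0,0,0],0.2],
  [[0,0,-2],[0,0,0],-0.2],
  [[0,0,-10],[0,0,0],-0.5],
  [[0,0,-40],[0,0,0],-0.5],
])

```text
clock: 9.48
tcp_pos: [0.5188, 0.3355, 0.0478]
orientation: [-0.002, 0.051, 0.999, -0.001]
wrist_force: [0.5, -0.3, 0.5]
finger_gap: 0.064
grip_force: 0.0
```

Request:
move_arm([
  [[0,0,-60],[0,0,0],-0.5],
  [[0,0,-120],[0,0,0],1],
  [[0,0,-180],[0,0,0],1],
  [[0,0,-240],[0,0,0],1],
  [[0,0,-240],[0,0,0],1],
])

```text
clock: 10.1
tcp_pos: [0.5223, 0.3373, 0.2958]
orientation: [0.005, 0.051, 0.999, 0.003]
wrist_force: [-0.7, 0.4, -0.3]
finger_gap: 0.0
grip_force: 0.0
```

```bash
python3 - <<'E'
from h import *
np.set_printoptions(precision=4,suppress=True)
w=wcam(); t=env.read_camera('top'); s=env.read_camera('scene')
for p in (t,w,s):
  for n,z in (('pad',.004),('lens',.012)):
    r=env.regions_of(n,p)[:1]
    print(n,[(d['centre'],d['confidence']) for d in env.landmark_of(n,p)][:1], r and rectw(r[0]['mask'],p,z)[0])
a=np.vstack([w['pixels'],s['pixels']])
cv2.imwrite('pics/w2.png',np.hstack([w['pixels'][:,:,::-1][:,130:], s['pixels'][:,:,::-1][:,100:]]))
E
```

```text
pad [([0.5346, 0.3337, -0.0016], 0.88)] ((530.9257202148438, 335.22552490234375), (142.62527465820312, 242.71058654785156), 84.24451446533203)
lens [([0.5272, 0.3346, 0.0031], 0.92)] ((529.4911499023438, 330.9564514160156), (173.96327209472656, 62.65340042114258), 0.710625410079956)
pad [([0.5295, 0.3362, 0.0013], 0.68)] ((529.80224609375, 334.42901611328125), (140.33917236328125, 238.29354858398438), 83.75756072998047)
lens [([0.5281, 0.3371, 0.0081], 0.75)] ((529.2804565429688, 338.1240234375), (65.96334838867188, 183.60186767578125), 82.93299102783203)
pad [([0.534, 0.3354, 0.0007], 0.75)] ((529.54833984375, 334.6872863769531), (141.2707061767578, 240.0784149169922), 84.13070678710938)
lens [([0.5276, 0.3354, 0.005], 0.76)] ((528.0104370117188, 326.48443603515625), (188.0167999267578, 69.87688446044922), 4.655360221862793)
```

View pics/w2.png

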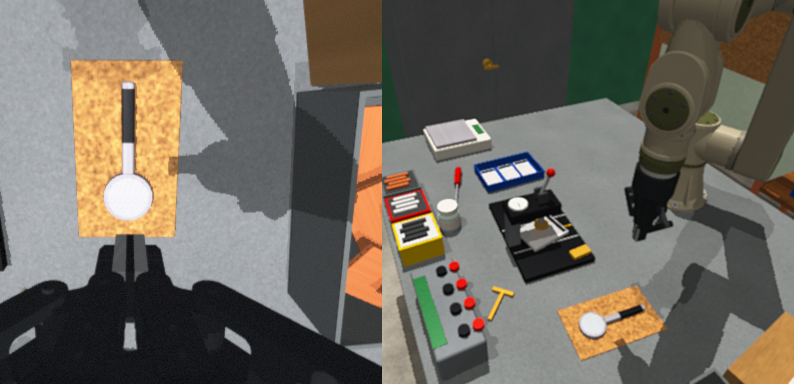

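The lens lies centred along the pad. Now the cell: I'll cross over the head and lean the shut gripper for a tap on the right edge at the near end.

```bash
cat >> h.py <<'E'
M=np.array([.5565,-.0025,.02]); GY=-4.0
G=R.from_euler('z',GY,degrees=True).as_matrix()
def g2w(x,y,z): return M+G@(np.array([x,y,z])/1000)
def w2g(p): return G.T@(np.array(p)-M)*1000
def lean(deg): # >0: right side (wrist leans to -y), <0 left side
    return G@R.from_euler('x',deg,degrees=True).as_matrix()@np.array([[-1,0,0],[0,1,0],[0,0,-1.]])
E
python3 - <<'E'
from h import *
print(lean(35)[:,2], w2g(env.get_state()['tcp_pos']))
print(rel((.45,.15,.30),down(-4)),rel(g2w(-60,-170,200),lean(35)))
E
```

```text
[ 0.04001067  0.57217923 -0.81915204] [-59.88995576 335.36522277 268.70552417]
(array([  50.9, -192.4,  -11.3]), array([-0.  , -0.  , -0.18])) (array([ -15.9, -505.1,   68.7]), array([-3.5 ,  0.05, -0.18]))
```

Request:
move_arm([
  [[40,-55,-30],[0,0,-0.18],1],
  [[20,-505,-30],[0,0,-0.18],1],
  [[20,-505,-30],[0,0,-0.18],1],
  [[20,-505,-30],[0,0,-0.18],1],
  [[20,-505,-30],[0,0,-0.18],1],
])

```text
clock: 11.48
tcp_pos: [0.4637, 0.0425, 0.317]
orientation: [0.001, 0.035, 0.999, -0.0]
wrist_force: [0.5, -0.2, 0.2]
finger_gap: 0.0
grip_force: 0.0
```

Request:
move_arm([
  [[10,-220,0],[0,0,0],1],
  [[10,-220,0],[0,0,0],1],
  [[10,-220,0],[0,0,0],1],
  [[10,-220,20],[-1,0,0],1],
  [[10,-220,40],[-2,0,0],1],
])

```text
clock: 12.1
tcp_pos: [0.4391, -0.1769, 0.2773]
orientation: [0.009, 0.036, 0.984, 0.175]
wrist_force: [-0.6, 0.6, -1.0]
finger_gap: -0.0002
grip_force: 0.0
```

```bash
python3 - <<'E'
from h import *
np.set_printoptions(precision=4,suppress=True)
st=env.get_state(); print(w2g(st['tcp_pos']),st['joint_pos'],rel(g2w(-42,-100,60),lean(35)))
w=wcam(); save(w,'w3.png')
print([(w2g(d['centre']),d['confidence']) for d in env.landmark_of('cell',w)][:1])
E
```

```text
[-104.9347 -182.2047  257.3323] [-0.7333  0.2457  0.0143  1.5574  0.2782 -0.6915] (array([-61.8,   9.3, 213.9]), array([-1.49,  0.03, -0.01]))
[(array([-2.8029,  2.8113, -2.1   ]), 0.91)]
```

View pics/w3.png

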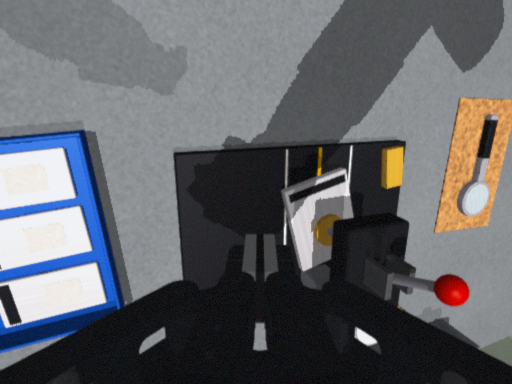

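The wrist view shows the skewed cell with its near corners at (285,190) and (347,168), the tray clear at the left and a free path to the right edge.

Request:
move_arm([
  [[-62,9,40],[-0.7,0,0],1],
  [[-62,9,90],[-1.49,0,0],1],
  [[-62,9,150],[-1.49,0,0],1],
  [[-62,9,200],[-1.49,0,0],1],
  [[-62,9,205],[-1.49,0,0],1],
])

```text
clock: 12.82
tcp_pos: [0.5044, -0.0975, 0.0856]
orientation: [0.008, 0.033, 0.953, 0.3]
wrist_force: [-1.4, -0.3, 0.9]
finger_gap: 0.0001
grip_force: 0.0
```

```bash
python3 - <<'E'
from h import *
np.set_printoptions(precision=4,suppress=True)
st=env.get_state(); print(w2g(st['tcp_pos']),st['joint_pos'],st['wrist_force'])
for p in ((-42,-85,8),(-42,-80,6.5),(-42,-59,6.5)): print(rel(g2w(*p),lean(35)))
E
```

```text
[-45.3222 -98.4117  65.566 ] [-0.6417  0.5203 -0.1772  1.2402  0.4996 -0.6681] [-1.3993 -0.312   0.8684]
(array([ -3.6, -22. ,  54.8]), array([-0.  , -0.03, -0.  ]))
(array([ -3.6, -18.8,  58.9]), array([-0.  , -0.03, -0.  ]))
(array([-3.7, -1.6, 71. ]), array([-0.  , -0.03, -0.  ]))
```

Request:
move_arm([
  [[-4,-22,40],[0,0,0],1],
  [[-4,-22,50],[0,0,0],1],
  [[-4,-22,55],[0,0,0],1],
  [[-4,-22,55],[0,0,0],1],
])

```text
clock: 13.32
tcp_pos: [0.5118, -0.0877, 0.031]
orientation: [0.011, 0.033, 0.954, 0.299]
wrist_force: [-0.1, 0.7, -0.1]
finger_gap: -0.0004
grip_force: 0.0
```

```bash
python3 - <<'E'
from h import *
np.set_printoptions(precision=4,suppress=True)
st=env.get_state(); print(w2g(st['tcp_pos']),st['wrist_force'])
for p in ((-42,-75,7),(-42,-65,7),(-42,-59,7)): print(rel(g2w(*p),lean(35)))
E
```

```text
[-38.6612 -88.1333  10.9792] [-0.1211  0.651  -0.0682]
(array([ 3.3,  8.5, 10.8]), array([-0.02,  0.01,  0.01]))
(array([ 3.3, 16.7, 16.5]), array([-0.02,  0.01,  0.01]))
(array([ 3.3, 21.6, 19.9]), array([-0.02,  0.01,  0.01]))
```

Request:
move_arm([
  [[3,8,10],[0,0,0],1],
  [[3,12,13],[0,0,0],1],
  [[3,15,15],[0,0,0],1],
  [[3,17,16],[0,0,0],1],
  [[3,17,16],[0,0,0],1],
])

```text
clock: 13.95
tcp_pos: [0.5097, -0.064, 0.026]
orientation: [0.011, 0.033, 0.953, 0.3]
wrist_force: [0.2, 0.2, -0.4]
finger_gap: 0.0
grip_force: 0.0
```

```bash
cat >> h.py <<'E'
def cellpose(p,tag=''):
    r=env.regions_of('cell',p)
    if not r: print(tag,'no cell'); return
    m=r[0]['mask'].astype(np.uint8); ys,xs=np.nonzero(m)
    P=(ray(p,np.c_[xs,ys],.034)-M)@G*1000
    out=[]
    lo=P[:,0].min()
    yy=P[:,1]; b=np.arange(yy.min()+6,yy.max()-6,2)
    q=[]
    for k in b:
        s=P[abs(yy-k)<1.5]
        if len(s): q.append((k,s[:,0].min()))
    q=np.array(q); q=q[q[:,1]<-40]
    f=np.polyfit(q[:,0],q[:,1],1) if len(q)>4 else [0,0]
    print(tag,round(r[0]['confidence'],2),'near-edge yaw',round(-np.degrees(np.arctan(f[0])),1),'x@y0',round(f[1],1),end=' ')
    for nm,sgn in (('R',1),('L',-1)):
        q=[]
        for k in np.arange(-55,70,3):
            s=P[abs(P[:,0]-k)<2]
            if len(s): q.append((k,sgn*(sgn*s[:,1]).min()))
        q=np.array(q); print(nm,[(int(a),round(c,1)) for a,c in q[::4]],end=' ')
    print()
E
python3 - <<'E'
from h import *
np.set_printoptions(precision=4,suppress=True)
st=env.get_state(); print(w2g(st['tcp_pos']),st['wrist_force'])
t=env.read_camera('top'); cellpose(t,'top'); cellpose(env.read_camera('scene'),'scene'); cellpose(wcam(),'wrist')
for p in ((-42,-62,7),(-42,-59,7)): print(rel(g2w(*p),lean(35)))
E
```

```text
[-42.3878 -64.589    6.0266] [ 0.1872  0.1547 -0.4087]
top 0.89 near-edge yaw 7.8 x@y0 -65.4 R [(-55, np.float64(-45.3)), (-43, np.float64(-51.0)), (-31, np.float64(-50.2)), (-19, np.float64(-46.4)), (-7, np.float64(48.4)), (5, np.float64(49.2)), (17, np.float64(46.6)), (29, np.float64(47.5)), (41, np.float64(48.3))] L [(-55, np.float64(42.1)), (-43, np.float64(46.1)), (-31, np.float64(-40.5)), (-19, np.float64(50.8)), (-7, np.float64(54.9)), (5, np.float64(58.9)), (17, np.float64(59.8)), (29, np.float64(63.7)), (41, np.float64(67.7))] 
scene 0.78 near-edge yaw 4.4 x@y0 -64.1 R [(-55, np.float64(-42.6)), (-43, np.float64(-47.3)), (-31, np.float64(-6.6)), (-19, np.float64(3.4)), (-7, np.float64(7.0)), (5, np.float64(-36.3)), (17, np.float64(-39.7)), (29, np.float64(-34.6)), (41, np.float64(-29.6)), (53, np.float64(-24.6)), (65, np.float64(-1.3))] L [(-55, np.float64(48.9)), (-43, np.float64(49.4)), (-31, np.float64(53.8)), (-19, np.float64(58.1)), (-7, np.float64(62.3)), (5, np.float64(66.5)), (17, np.float64(65.9)), (29, np.float64(70.0)), (41, np.float64(74.1)), (53, np.float64(61.5)), (65, np.float64(21.7))] 
wrist 0.72 near-edge yaw -61.2 x@y0 -437.8 R [(-55, np.float64(167.3)), (-43, np.float64(166.6)), (-31, np.float64(166.7)), (-19, np.float64(165.6)), (-7, np.float64(165.3)), (5, np.float64(165.3)), (17, np.float64(165.0)), (29, np.float64(181.1))] L [(-55, np.float64(210.0)), (-43, np.float64(216.2)), (-31, np.float64(207.8)), (-19, np.float64(204.4)), (-7, np.float64(207.7)), (5, np.float64(225.1)), (17, np.float64(249.2)), (29, np.float64(255.7))] 
(array([-0.4,  3. ,  0.7]), array([-0.01,  0.  , -0.  ]))
(array([-0.4,  5.4,  2.5]), array([-0.01,  0.  , -0.  ]))
```

Request:
move_arm([
  [[0,2,1],[0,0,0],1],
  [[0,3,2],[0,0,0],1],
  [[0,4,2],[0,0,0],1],
  [[0,6,3],[0,0,0],1],
  [[0,6,3],[0,0,0],1],
])

```text
clock: 14.88
tcp_pos: [0.5101, -0.0572, 0.027]
orientation: [0.011, 0.033, 0.953, 0.3]
wrist_force: [-0.2, 0.3, 0.3]
finger_gap: -0.0001
grip_force: 0.1
```

```bash
python3 - <<'E'
import re
s=open('h.py').read()
i=s.index('def cellpose'); s=s[:i]+'''def cellpose(p,tag=''):
    r=env.regions_of('cell',p)
    if not r: print(tag,'no cell'); return
    ys,xs=np.nonzero(r[0]['mask']); P=(ray(p,np.c_[xs,ys],.034)-M)@G*1000
    def fit(a,b,k,sg,lo,hi):
        q=np.array([(c,sg*(sg*b[abs(a-c)<2]).max()) for c in np.arange(lo,hi,3) if (abs(a-c)<2).any()])
        q=q[abs(q[:,1]-k)<20]
        for _ in range(3):
            if len(q)<5: return None
            f=np.polyfit(q[:,0],q[:,1],1); e=abs(np.polyval(f,q[:,0])-q[:,1]); q=q[e<max(1.5,1.5*np.median(e))]
        return np.round([np.degrees(np.arctan(f[0])),f[1],len(q),q[:,0].min(),q[:,0].max()],1)
    x,y=P[:,0],P[:,1]
    print(tag,round(r[0]['confidence'],2),'L(yaw,y0,n,range)',fit(x,y,52,1,-50,50),'R',fit(x,y,-52,-1,-55,50),'near(-yaw,x0)',fit(y,x,-65,-1,-35,40))
'''
open('h.py','w').write(s)
E
python3 - <<'E'
from h import *
np.set_printoptions(precision=4,suppress=True)
st=env.get_state(); print(w2g(st['tcp_pos']),st['wrist_force'])
t=env.read_camera('top'); cellpose(t,'top'); cellpose(env.read_camera('scene'),'scene'); cellpose(wcam(),'wrist')
for p in ((-42,-60,7),(-42,-57,7)): print(rel(g2w(*p),lean(35)))
E
```

```text
[-42.4799 -57.8111   7.0097] [-0.2112  0.2631  0.2625]
top 0.94 L(yaw,y0,n,range) [ 15.9  59.2  17.  -38.   40. ] R [  3.4 -43.8   9.  -55.  -31. ] near(-yaw,x0) [-11.8 -64.9  21.  -35.   34. ]
scene 0.95 L(yaw,y0,n,range) [ 12.1  66.2  17.  -47.   28. ] R [ 10.8 -38.1  10.  -55.   35. ] near(-yaw,x0) [-10.2 -65.6  18.  -35.   37. ]
wrist 0.83 L(yaw,y0,n,range) [ 13.3  57.3  21.  -50.   10. ] R [ 31.4 -23.3   7.  -49.  -16. ] near(-yaw,x0) [-12.2 -73.9  17.  -35.   25. ]
(array([-0.4, -1.6, -1.2]), array([-0.01,  0.  , -0.  ]))
(array([-0.4,  0.9,  0.5]), array([-0.01,  0.  , -0.  ]))
```

Request:
move_arm([
  [[0,1,0],[0,0,0],1],
  [[0,2,1],[0,0,0],1],
  [[0,3,1],[0,0,0],1],
  [[0,3,1],[0,0,0],1],
])

```text
clock: 15.68
tcp_pos: [0.5103, -0.0543, 0.0279]
orientation: [0.011, 0.033, 0.953, 0.3]
wrist_force: [0.0, -0.5, -0.4]
finger_gap: 0.0004
grip_force: 0.1
```

```bash
python3 - <<'E'
from h import *
np.set_printoptions(precision=4,suppress=True)
st=env.get_state(); print(w2g(st['tcp_pos']),st['wrist_force'])
for i in range(2): cellpose(env.read_camera('top'),'top'); w=wcam(); cellpose(w,'wrist')
save(w,'w4.png',s=1.5)
for p in ((-42,-85,12),(-42,-120,80)): print(rel(g2w(*p),lean(35)))
E
```

```text
[-42.4681 -54.8894   7.875 ] [ 0.0194 -0.5358 -0.3818]
top 0.58 L(yaw,y0,n,range) [ 11.5  59.9  29.  -50.   43. ] R [-10.8 -52.8   6.  -55.  -40. ] near(-yaw,x0) [-11.6 -63.3  23.  -35.   37. ]
wrist 0.94 L(yaw,y0,n,range) [ 11.5  58.4  22.  -50.   13. ] R [ 34.3 -17.6   5.  -49.  -22. ] near(-yaw,x0) [-11.1 -72.5  22.  -35.   28. ]
top 0.61 L(yaw,y0,n,range) [ 10.5  60.4  28.  -50.   43. ] R [  3.2 -42.1   7.  -55.  -37. ] near(-yaw,x0) [-12.9 -65.4  20.  -35.   34. ]
wrist 0.96 L(yaw,y0,n,range) [ 10.8  57.9  22.  -50.   13. ] R [ 32.1 -19.4   5.  -49.  -22. ] near(-yaw,x0) [ -9.9 -72.2  21.  -35.   31. ]
(array([ -0.5, -22.2, -20.6]), array([-0.01,  0.  , -0.  ]))
(array([ -0.5, -12. , -96.4]), array([-0.01,  0.  , -0.  ]))
```

View pics/w4.png

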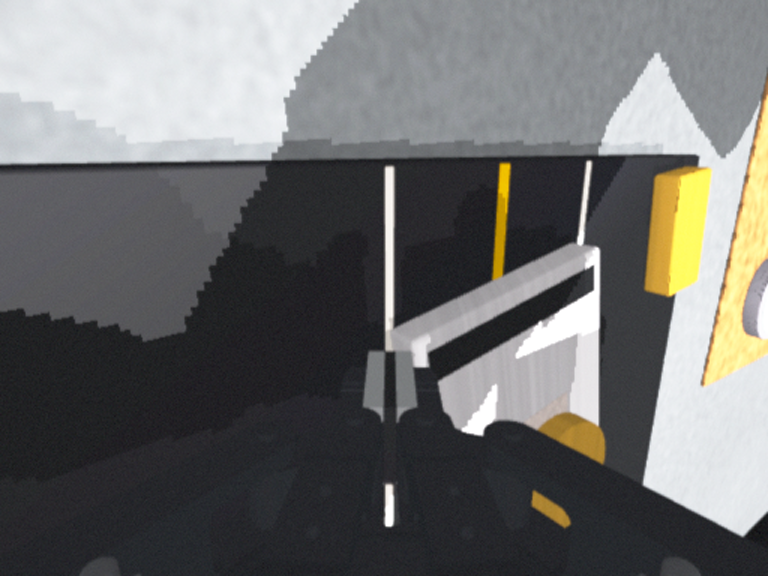

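The near-right corner, at (410,340), has come in to the right white line. The cell is still turned about 11° and sits about 9 mm left. Now I'll go over to the left edge's far end.

```bash
python3 - <<'E'
from h import *
for p,l in (((-42,-85,12),35),((-42,-130,120),35),((-60,-140,290),0),((-60,0,300),0)): print(rel(g2w(*p),lean(l)))
E
```

```text
(array([ -0.5, -22.2, -20.6]), array([-0.01,  0.  , -0.  ]))
(array([  -0.5,    2.7, -134.9]), array([-0.01,  0.  , -0.  ]))
(array([  17.5,   91.8, -280.1]), array([ 3.49,  0.  , -0.  ]))
(array([  17.5,  212.3, -208.1]), array([ 3.49,  0.  , -0.  ]))
```

Request:
move_arm([
  [[0,-22,-21],[0,0,0],1],
  [[0,2,-75],[0,0,0],1],
  [[0,3,-135],[0,0,0],1],
  [[8,40,-190],[1,0,0],1],
  [[17,75,-240],[2,0,0],1],
])

```text
clock: 16.7
tcp_pos: [0.4886, -0.1306, 0.2651]
orientation: [0.004, 0.036, 0.991, 0.127]
wrist_force: [0.5, -0.4, 0.2]
finger_gap: 0.0001
grip_force: 0.0
```

```bash
python3 - <<'E'
from h import *
np.set_printoptions(precision=4,suppress=True)
print(w2g(env.get_state()['tcp_pos']))
for p,l in (((-70,-140,295),0),((-70,140,295),0)): print(rel(g2w(*p),lean(l)))
for i in range(3): cellpose(env.read_camera('top'),'top'); w=wcam(); cellpose(w,'wrist'); cellpose(env.read_camera('scene'),'scene')
E
```

```text
[ -58.7917 -132.5186  245.0718]
(array([ 11.2,   5.3, -50.2]), array([ 1.47, -0.  , -0.02]))
(array([ 12.2, 276.2,  20.6]), array([ 1.47, -0.  , -0.02]))Traceback (most recent call last):
  File "<stdin>", line 5, in <module>
  File "h.py", line 52, in cellpose
    print(tag,round(r[0]['confidence'],2),'L(yaw,y0,n,range)',fit(x,y,52,1,-50,50),'R',fit(x,y,-52,-1,-55,50),'near(-yaw,x0)',fit(y,x,-65,-1,-35,40))
                                                                                                                              ~~~^^^^^^^^^^^^^^^^^^^
  File "h.py", line 46, in fit
    q=q[abs(q[:,1]-k)<20]
            ~^^^^^
IndexError: too many indices for array: array is 1-dimensional, but 2 were indexed
```

Request:
move_arm([
  [[12,5,-50],[0.7,0,0],1],
  [[12,65,-35],[1.47,0,0],1],
  [[12,276,20],[1.47,0,0],1],
  [[12,276,20],[1.47,0,0],1],
  [[12,276,20],[1.47,0,0],1],
])

```text
clock: 17.42
tcp_pos: [0.493, 0.1148, 0.3157]
orientation: [0.0, 0.035, 0.999, 0.002]
wrist_force: [0.7, -0.5, 0.1]
finger_gap: -0.0001
grip_force: 0.0
```

```bash
sed -i "s/        q=q\[abs(q\[:,1\]-k)<20\]/        if len(q)<5: return None\n        q=q[abs(q[:,1]-k)<20]/" h.py
python3 - <<'E'
from h import *
np.set_printoptions(precision=4,suppress=True)
print(w2g(env.get_state()['tcp_pos']))
for p,l in (((-70,140,295),0),((-20,160,200),-20),((45,130,120),-35)): print(rel(g2w(*p),lean(l)))
for i in range(2): w=wcam(); cellpose(w,'wrist'); cellpose(env.read_camera('scene'),'scene')
E
```

```text
[-71.4866 112.6024 295.7066]
(array([-1.5, 27.4,  0.8]), array([ 0.02,  0.  , -0.  ]))
(array([-51.5,  47. ,  95.9]), array([ 2.02,  0.  , -0.  ]))
(array([-116.4,   16.7,  175.8]), array([ 3.52,  0.  , -0.  ]))
wrist 0.71 L(yaw,y0,n,range) [ 11.2  61.7  34.  -50.   49. ] R [ 11.5 -38.3  14.  -55.  -16. ] near(-yaw,x0) [-12.  -65.5  25.  -35.   37. ]
scene 0.76 L(yaw,y0,n,range) [ 14.6  70.7  11.  -50.    4. ] R [  6.8 -41.5   8.  -55.   35. ] near(-yaw,x0) [-10.  -65.6  16.  -32.   34. ]
wrist 0.65 L(yaw,y0,n,range) [ 11.   62.1  34.  -50.   49. ] R [ 10.3 -39.2  14.  -55.  -16. ] near(-yaw,x0) [-11.2 -65.5  25.  -35.   37. ]
scene 0.56 L(yaw,y0,n,range) [ 18.5  70.2  14.  -50.    4. ] R [  5.3 -34.6   5.  -55.   23. ] near(-yaw,x0) [-10.1 -60.2  15.  -29.   37. ]
```

Request:
move_arm([
  [[-25,40,40],[1,0,0],1],
  [[-52,47,96],[2,0,0],1],
  [[-85,30,140],[3,0,0],1],
  [[-116,17,176],[3.52,0,0],1],
  [[-116,17,176],[3.52,0,0],1],
])

```text
clock: 18.45
tcp_pos: [0.6089, 0.1197, 0.1312]
orientation: [-0.017, 0.033, 0.952, -0.302]
wrist_force: [0.0, 1.0, 0.1]
finger_gap: -0.0001
grip_force: 0.0
```

```bash
python3 - <<'E'
from h import *
np.set_printoptions(precision=4,suppress=True)
st=env.get_state();print(w2g(st['tcp_pos']),st['joint_pos'])
for p in ((45,95,50),(45,90,15),(45,90,7),(45,72,7)): print(rel(g2w(*p),lean(-35)))
E
```

```text
[ 43.785  125.5978 111.2018] [ 0.3215  0.6868  0.2504  1.4107 -0.5574  0.4701]
(array([-2.1, 10.3, 67.6]), array([-0.03, -0.07,  0.03]))
(array([-2.6, 26.5, 99.1]), array([-0.03, -0.07,  0.03]))
(array([ -2.7,  31.1, 105.6]), array([-0.03, -0.07,  0.03]))
(array([ -2.7,  16.4, 116. ]), array([-0.03, -0.07,  0.03]))
```

Request:
move_arm([
  [[-2,10,60],[0,0,0],1],
  [[-2,26,92],[0,0,0],1],
  [[-2,31,102],[0,0,0],1],
  [[-2,31,105],[0,0,0],1],
])

```text
clock: 18.95
tcp_pos: [0.6106, 0.0867, 0.0378]
orientation: [-0.01, 0.034, 0.953, -0.3]
wrist_force: [0.8, 0.1, 0.4]
finger_gap: -0.0002
grip_force: 0.0
```

```bash
python3 - <<'E'
from h import *
np.set_printoptions(precision=4,suppress=True)
st=env.get_state();print(w2g(st['tcp_pos']),st['wrist_force'])
for p in ((45,76,7),(45,70,7),(45,64,7),(45,60,7)): print(rel(g2w(*p),lean(-35)))
E
```

```text
[47.7463 92.794  17.794 ] [0.7706 0.143  0.4204]
(array([ 2.7, -7.6, 18.5]), array([ 0.01,  0.01, -0.01]))
(array([  2.7, -12.5,  21.9]), array([ 0.01,  0.01, -0.01]))
(array([  2.7, -17.4,  25.3]), array([ 0.01,  0.01, -0.01]))
(array([  2.7, -20.7,  27.6]), array([ 0.01,  0.01, -0.01]))
```

Request:
move_arm([
  [[0,0,0],[0,0,0],1],
  [[0,0,0],[0,0,0],1],
])

```text
clock: 19.2
tcp_pos: [0.6111, 0.0878, 0.0377]
orientation: [-0.009, 0.034, 0.953, -0.3]
wrist_force: [0.9, 0.8, -0.3]
finger_gap: -0.0
grip_force: 0.0
```

```bash
python3 - <<'E'
from h import *
np.set_printoptions(precision=4,suppress=True)
st=env.get_state();print(w2g(st['tcp_pos']),st['wrist_force'])
for p in ((45,86,7),(45,76,7),(45,70,7),(45,64,7),(45,60,7)): print(rel(g2w(*p),lean(-35)))
E
```

```text
[48.1378 93.8903 17.7409] [ 0.919   0.8071 -0.3222]
(array([ 3.2, -0.3, 13.3]), array([ 0.01,  0.01, -0.01]))
(array([ 3.2, -8.5, 19. ]), array([ 0.01,  0.01, -0.01]))
(array([  3.2, -13.4,  22.5]), array([ 0.01,  0.01, -0.01]))
(array([  3.2, -18.4,  25.9]), array([ 0.01,  0.01, -0.01]))
(array([  3.2, -21.6,  28.2]), array([ 0.01,  0.01, -0.01]))
```

Request:
move_arm([
  [[3,0,12],[0,0,0],1],
  [[3,-5,16],[0,0,0],1],
  [[3,-8,18],[0,0,0],1],
  [[3,-11,20],[0,0,0],1],
  [[3,-13,22],[0,0,0],1],
])

```text
clock: 19.82
tcp_pos: [0.6057, 0.0641, 0.0256]
orientation: [-0.01, 0.034, 0.953, -0.3]
wrist_force: [0.6, 1.6, 0.7]
finger_gap: 0.0004
grip_force: 0.4
```

```bash
python3 - <<'E'
from h import *
np.set_printoptions(precision=4,suppress=True)
st=env.get_state();print(w2g(st['tcp_pos']),st['wrist_force'])
for p in ((45,64,7),(45,60,7),(45,57,7)): print(rel(g2w(*p),lean(-35)))
for i in range(2): w=wcam(); cellpose(w,'wrist'); cellpose(env.read_camera('top'),'top')
E
```

```text
[44.4174 69.9003  5.5743] [0.6021 1.5964 0.7218]
(array([-0.6, -5.7,  2.2]), array([ 0.,  0., -0.]))
(array([-0.6, -8.9,  4.5]), array([ 0.,  0., -0.]))
(array([ -0.6, -11.4,   6.2]), array([ 0.,  0., -0.]))
wrist 0.87 L(yaw,y0,n,range) [  8.8  67.9  21.  -50.   10. ] R [  8.8 -40.1  18.  -55.   47. ] near(-yaw,x0) [ -7.2 -64.9  18.  -35.   25. ]
top 0.95 L(yaw,y0,n,range) [  8.2  55.8  17.  -50.   46. ] R [ 16.7 -29.5   6.  -55.  -40. ] near(-yaw,x0) [ -7.  -63.3  20.  -32.   37. ]
wrist 0.63 L(yaw,y0,n,range) [  8.6  67.7  19.  -47.   10. ] R [  9.  -40.8  18.  -55.   47. ] near(-yaw,x0) [ -7.4 -65.1  21.  -35.   25. ]
top 0.72 L(yaw,y0,n,range) [  9.4  57.2  29.  -50.   49. ] R [  9.8 -38.6  11.  -55.  -22. ] near(-yaw,x0) [ -9.9 -64.7  21.  -32.   37. ]
```

Request:
move_arm([
  [[0,-1,0],[0,0,0],1],
  [[0,-2,1],[0,0,0],1],
  [[0,-4,1],[0,0,0],1],
  [[0,-6,2],[0,0,0],1],
  [[0,-6,2],[0,0,0],1],
])

```text
clock: 20.85
tcp_pos: [0.6049, 0.0579, 0.0273]
orientation: [-0.011, 0.034, 0.953, -0.301]
wrist_force: [-0.5, 0.4, 0.2]
finger_gap: -0.0001
grip_force: 0.1
```

```bash
python3 - <<'E'
from h import *
np.set_printoptions(precision=4,suppress=True)
st=env.get_state();print(w2g(st['tcp_pos']),st['wrist_force'])
for p in ((45,60,7),(45,57,7),(45,54,7)): print(rel(g2w(*p),lean(-35)))
for i in range(2): w=wcam(); cellpose(w,'wrist'); cellpose(env.read_camera('top'),'top')
E
```

```text
[44.077  63.6739  7.2581] [-0.5282  0.4441  0.2067]
(array([-0.9, -2.9,  2.3]), array([ 0., -0., -0.]))
(array([-0.9, -5.3,  4. ]), array([ 0., -0., -0.]))
(array([-0.9, -7.8,  5.8]), array([ 0., -0., -0.]))
wrist 0.9 L(yaw,y0,n,range) [  6.1  63.4  19.  -50.    7. ] R [  6.8 -42.6  17.  -55.   47. ] near(-yaw,x0) [ -4.2 -66.   20.  -35.   28. ]
top 0.79 L(yaw,y0,n,range) [  6.4  53.7  32.  -50.   49. ] R [ 10.6 -38.3  11.  -55.  -22. ] near(-yaw,x0) [ -7.2 -66.8  23.  -35.   37. ]
wrist 0.94 L(yaw,y0,n,range) [  5.7  63.3  21.  -50.   19. ] R [  6.6 -42.2  17.  -55.   47. ] near(-yaw,x0) [ -4.4 -66.1  20.  -35.   25. ]
top no cell
```

Request:
move_arm([
  [[-1,-2,1],[0,0,0],1],
  [[-1,-3,2],[0,0,0],1],
  [[-1,-5,3],[0,0,0],1],
  [[-1,-6,4],[0,0,0],1],
  [[-1,-6,4],[0,0,0],1],
])

```text
clock: 21.88
tcp_pos: [0.6054, 0.0508, 0.0274]
orientation: [-0.01, 0.033, 0.953, -0.301]
wrist_force: [-0.3, 1.2, 0.3]
finger_gap: 0.0002
grip_force: 0.1
```

```bash
python3 - <<'E'
from h import *
np.set_printoptions(precision=4,suppress=True)
st=env.get_state();print(w2g(st['tcp_pos']),st['wrist_force'])
for p in ((45,55,7),(45,54,7),(45,53,7)): print(rel(g2w(*p),lean(-35)))
for i in range(2): w=wcam(); cellpose(w,'wrist'); cellpose(env.read_camera('top'),'top')
E
```

```text
[45.0709 56.5589  7.4189] [-0.2715  1.214   0.34  ]
(array([ 0.1, -1. ,  1.2]), array([ 0., -0., -0.]))
(array([ 0.1, -1.9,  1.8]), array([ 0., -0., -0.]))
(array([ 0.1, -2.7,  2.4]), array([ 0., -0., -0.]))
wrist 0.76 L(yaw,y0,n,range) [  0.2  57.8  17.  -50.   -2. ] R [  2.6 -47.4  17.  -55.   47. ] near(-yaw,x0) [  3.3 -66.9  20.  -29.   34. ]
top 0.55 L(yaw,y0,n,range) None R [  3.6 -41.8   8.  -55.  -34. ] near(-yaw,x0) [ -3.6 -68.7  25.  -35.   37. ]
wrist no cell
top 0.82 L(yaw,y0,n,range) [  3.6  48.9  16.  -41.   49. ] R [  3.3 -45.2  30.  -55.   32. ] near(-yaw,x0) [ -3.6 -68.7  21.  -35.   37. ]
```

Request:
move_arm([
  [[0,-1,1],[0,0,0],1],
  [[0,-2,1],[0,0,0],1],
  [[0,-2,2],[0,0,0],1],
  [[0,-2,2],[0,0,0],1],
])

```text
clock: 22.78
tcp_pos: [0.6053, 0.0481, 0.0268]
orientation: [-0.01, 0.033, 0.953, -0.3]
wrist_force: [-0.3, 0.5, -0.4]
finger_gap: 0.0001
grip_force: 0.3
```

```bash
python3 - <<'E'
from h import *
np.set_printoptions(precision=4,suppress=True)
st=env.get_state();print(w2g(st['tcp_pos']),st['wrist_force'])
for p,l in (((45,85,12),-35),((45,120,90),-35),((-20,150,200),-20),((-70,140,295),0)): print(rel(g2w(*p),lean(l)))
E
```

```text
[45.1087 53.8974  6.8433] [-0.2932  0.5228 -0.4477]
(array([  0.1,  22.5, -22.1]), array([ 0., -0., -0.]))
(array([   0.1,    6.5, -106. ]), array([ 0., -0., -0.]))
(array([  65.1,  -32.1, -213.3]), array([-1.5, -0. , -0. ]))
(array([ 115.1,  -94.8, -285.4]), array([-3.5,  0. , -0. ]))
```

Request:
move_arm([
  [[0,22,-22],[0,0,0],1],
  [[0,10,-80],[0,0,0],1],
  [[30,-10,-140],[-0.7,0,0],1],
  [[65,-32,-200],[-1.5,0,0],1],
  [[95,-60,-250],[-2.5,0,0],1],
])

```text
clock: 23.4
tcp_pos: [0.5253, 0.1473, 0.2502]
orientation: [-0.003, 0.034, 0.996, -0.085]
wrist_force: [1.9, -0.4, 0.5]
finger_gap: 0.0002
grip_force: 0.0
```

```bash
python3 - <<'E'
from h import *
np.set_printoptions(precision=4,suppress=True)
st=env.get_state();print(w2g(st['tcp_pos']))
for p,l in (((-70,140,280),0),((-160,0,250),0)): print(rel(g2w(*p),lean(l)))
E
```

```text
[-41.5517 147.2258 230.176 ]
(array([ 28.4, -15.5, -47.9]), array([-0.97,  0.  ,  0.01]))
(array([ 118.7, -148.2,    5.2]), array([-0.97,  0.  ,  0.01]))
```

Request:
move_arm([
  [[60,-15,-30],[-0.97,0,0],1],
  [[118,-50,-20],[-0.97,0,0],1],
  [[119,-148,5],[-0.97,0,0],1],
  [[119,-148,5],[-0.97,0,0],1],
  [[119,-148,5],[-0.97,0,0],1],
])

```text
clock: 24.02
tcp_pos: [0.3963, 0.0056, 0.2695]
orientation: [-0.0, 0.038, 0.999, -0.003]
wrist_force: [0.6, 0.3, -0.5]
finger_gap: -0.0002
grip_force: 0.0
```

```bash
python3 - <<'E'
from h import *
np.set_printoptions(precision=4,suppress=True)
st=env.get_state();print(w2g(st['tcp_pos']))
for i in range(2):
  w=wcam(); cellpose(w,'wrist'); cellpose(env.read_camera('top'),'top')
f=proj(w,np.array([g2w(*p) for p in ((-100,50.5,0),(-40,50.5,0),(-100,-50.5,0),(-40,-50.5,0),(-100,0,0),(-65,0,0),(-65,49,14),(-65,-49,14))])); print(np.round(f))
x0,x1=int(f[:,0].min())-30,int(f[:,0].max())+30;y0,y1=int(max(f[:,1].min()-50,0)),int(min(f[:,1].max()+40,384))
print(x0,y0,x1,y1); save(w,'w5.png',(max(x0,0),y0,min(x1,512),y1),min(790/(min(x1,512)-max(x0,0)),590/(y1-y0)))
E
```

```text
[-160.405    -3.0926  249.4526]
wrist 0.87 L(yaw,y0,n,range) [  1.7  47.1  15.  -50.   -8. ] R [  3.5 -45.7   7.  -55.  -37. ] near(-yaw,x0) [ -0.6 -73.2  25.  -35.   37. ]
top 0.92 L(yaw,y0,n,range) [ -9.5  38.1   5.  -50.  -38. ] R [  3.4 -45.2  22.  -55.    8. ] near(-yaw,x0) [ -3.6 -68.7  24.  -35.   34. ]
wrist 0.86 L(yaw,y0,n,range) [  0.7  46.4  11.  -50.  -20. ] R [  1.8 -48.6  17.  -55.   -7. ] near(-yaw,x0) [ -0.7 -73.6  25.  -35.   37. ]
top 0.67 L(yaw,y0,n,range) [ -9.1  39.7   5.  -50.  -38. ] R [  0.8 -47.   26.  -55.   47. ] near(-yaw,x0) [ -3.6 -68.7  25.  -35.   37. ]
[[300. 204.]
 [298. 247.]
 [220. 203.]
 [222. 247.]
 [260. 203.]
 [260. 229.]
 [299. 234.]
 [221. 233.]]
190 153 330 286
```

View pics/w5.png

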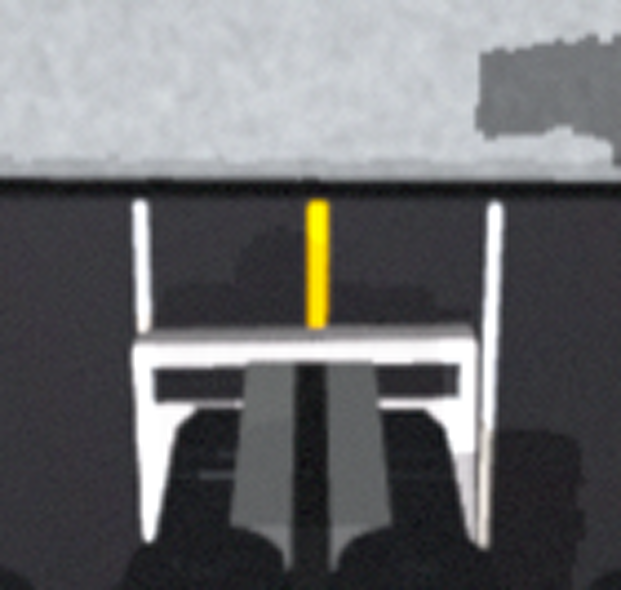

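This view runs with the near end at the top and the robot's left at image right. The white lines are at columns 143 and 491, the yellow line at 317, and the cell's near corners at 133 and 477. So the near end sits about 3 mm to the robot's right, with 1-2° of skew left. One light tap on the right near end should fix it, and I'll measure numerically from here.

```bash
cat >> h.py <<'E'
def rect(p,z,x0,x1,y0=-75,y1=75,st=.5):
    xs=np.arange(x0,x1,st); ys=np.arange(y0,y1,st); X,Y=np.meshgrid(xs,ys,indexing='ij')
    W=M+np.c_[X.ravel(),Y.ravel(),np.full(X.size,z)]@G.T/1000
    uv=proj(p,W).astype(np.float32).reshape(X.shape+(2,))
    return cv2.remap(p['pixels'],uv[...,0],uv[...,1],cv2.INTER_LINEAR).astype(float),xs,ys
def lines(p,x0,x1):
    im,xs,ys=rect(p,0,x0,x1); m=im.mean(0); o=[]
    yel=m[:,0]-m[:,2]; wh=m.min(1)
    for v,c in ((wh,-50.5),(yel,0),(wh,50.5)):
        k=abs(ys-c)<9; q=np.clip(v[k]-np.median(v[k])-10,0,None); o.append((q*ys[k]).sum()/q.sum() if q.sum() else np.nan)
    return np.round(o,2)
def cellm(p,rows=((-66,-62),(-60,-56),(-54,-50),(-48,-44))):
    im,xs,ys=rect(p,14,-85,-40); g=im.min(2); out=[]
    for a,b in rows:
        v=g[(xs>=a)&(xs<b)].mean(0); d=np.gradient(cv2.GaussianBlur(v[None],(0,0),2)[0])
        r=[]
        for c,s in ((-50,1),(50,-1)):
            k=np.nonzero(abs(ys-c)<11)[0]; j=k[np.argmax(s*d[k])]; r+= [round(ys[j],1),round(s*d[j],1)]
        out.append((a,r))
    q=[]
    for y in np.arange(-40,41,2.):
        v=cv2.GaussianBlur(g[:,abs(ys-y)<1.5].mean(1)[:,None],(0,0),1.5)[:,0]; d=np.gradient(v); j=np.argmax(d); q.append((y,xs[j]))
    q=np.array(q)
    for _ in range(4):
        f=np.polyfit(q[:,0],q[:,1],1); e=abs(np.polyval(f,q[:,0])-q[:,1]); q=q[e<=max(1,2*np.median(e))]
    return out,'yaw %.2f x0 %.1f n %d'%(-np.degrees(np.arctan(f[0])),f[1],len(q))
def plateyaw(p):
    im,xs,ys=rect(p,0,-125,-95); g=im.min(2); q=[]
    for y in np.arange(-45,46,3.):
        v=cv2.GaussianBlur(g[:,abs(ys-y)<1.5].mean(1)[:,None],(0,0),1.5)[:,0]; q.append((y,xs[np.argmin(np.gradient(v))]))
    q=np.array(q)
    for _ in range(4):
        f=np.polyfit(q[:,0],q[:,1],1); e=abs(np.polyval(f,q[:,0])-q[:,1]); q=q[e<=max(1,2*np.median(e))]
    return 'plate yaw %.2f x %.1f n %d'%(-np.degrees(np.arctan(f[0])),f[1],len(q))
E
cat > m.py <<'E'
from h import *
def run(p):
    print('lines',lines(p,-105,-92),lines(p,-92,-80),plateyaw(p)); o,s=cellm(p); print(s); [print(k) for k in o]
if __name__=='__main__': run(wcam())
E
python3 m.py; python3 - <<'E'
from h import *
for p,l in (((-90,-140,230),0),((-45,-110,80),35)): print(rel(g2w(*p),lean(l)))
E
```

```text
lines [-49.29   1.07  51.74] [-49.32   1.11  51.74] plate yaw -0.29 x -113.8 n 31
yaw -17.06 x0 -65.2 n 27
(-66, [np.float64(-51.0), np.float64(30.8), np.float64(52.0), np.float64(29.1)])
(-60, [np.float64(-51.0), np.float64(30.6), np.float64(52.0), np.float64(29.2)])
(-54, [np.float64(-51.0), np.float64(29.3), np.float64(52.0), np.float64(28.9)])
(-48, [np.float64(-50.5), np.float64(29.5), np.float64(52.0), np.float64(28.7)])
(array([ -69.3, -140. ,   20. ]), array([-0.03, -0.  ,  0.01]))
(array([-114.4, -109.3,  169.8]), array([-3.53, -0.  ,  0.01]))
```

Request:
move_arm([
  [[-20,-60,10],[0,0,0],1],
  [[-60,-110,20],[-0.5,0,0],1],
  [[-90,-140,60],[-1.5,0,0],1],
  [[-120,-120,110],[-2.5,0,0],1],
  [[-129,-109,165],[-3.53,0,0],1],
])

```text
clock: 25.1
tcp_pos: [0.521, -0.1118, 0.1041]
orientation: [0.013, 0.033, 0.953, 0.302]
wrist_force: [0.2, -0.5, -0.6]
finger_gap: 0.0003
grip_force: 0.0
```

Request:
move_arm([
  [[0,0,0],[0,0,0],1],
  [[0,0,0],[0,0,0],1],
])

```text
clock: 25.35
tcp_pos: [0.5185, -0.1105, 0.1067]
orientation: [0.011, 0.033, 0.953, 0.299]
wrist_force: [1.0, 0.8, 2.3]
finger_gap: -0.0005
grip_force: 0.0
```

```bash
python3 - <<'E'
from h import *
np.set_printoptions(precision=4,suppress=True)
st=env.get_state(); print(w2g(st['tcp_pos']),st['joint_pos'])
for p in ((-30,-85,12),(-30,-75,7),(-30,-65,7)): print(rel(g2w(*p),lean(35)))
for i in range(2):
  w=wcam(); cellpose(w,'w'); print(lines(w,-105,-92),lines(w,-92,-80))
E
```

```text
[ -30.3541 -110.4255   86.7014] [-0.6462  0.5266 -0.1056  1.3013  0.5002 -0.6707]
(array([ -0.3, -21.9,  75.8]), array([-0.01,  0.  ,  0.  ]))
(array([ -0.3, -16.5,  85.6]), array([-0.01,  0.  ,  0.  ]))
(array([-0.3, -8.3, 91.4]), array([-0.01,  0.  ,  0.  ]))
w 0.96 L(yaw,y0,n,range) [  1.3  46.1  19.  -50.   49. ] R [  1.5 -58.   15.  -55.  -13. ] near(-yaw,x0) [ -1.1 -71.4  25.  -35.   37. ]
[-49.25   1.26  51.86] [-49.28   1.22  51.75]
w 0.95 L(yaw,y0,n,range) [  1.2  46.1  21.  -50.   49. ] R [  1.9 -57.6  16.  -55.  -10. ] near(-yaw,x0) [ -1.  -71.3  25.  -35.   37. ]
[-49.23   1.28  51.91] [-49.26   1.2   51.79]
```

Request:
move_arm([
  [[-15,-22,40],[0,0,0],1],
  [[-15,-22,70],[0,0,0],1],
  [[-15,-20,80],[0,0,0],1],
  [[-15,-16,85],[0,0,0],1],
  [[-15,-11,89],[0,0,0],1],
])

```text
clock: 26.18
tcp_pos: [0.5371, -0.0702, 0.0276]
orientation: [0.012, 0.033, 0.953, 0.3]
wrist_force: [1.0, -0.4, 0.3]
finger_gap: -0.0
grip_force: 0.0
```

Request:
move_arm([
  [[0,2,1],[0,0,0],1],
  [[0,4,2],[0,0,0],1],
  [[0,4,2],[0,0,0],1],
])

```text
clock: 26.55
tcp_pos: [0.5365, -0.0656, 0.0265]
orientation: [0.011, 0.033, 0.953, 0.3]
wrist_force: [0.1, -0.8, -0.7]
finger_gap: -0.0001
grip_force: 0.0
```

```bash
python3 - <<'E'
from h import *
np.set_printoptions(precision=4,suppress=True)
st=env.get_state(); print(w2g(st['tcp_pos']),st['wrist_force'])
for p in ((-15,-58,7),(-15,-55,7),(-15,-53,7)): print(rel(g2w(*p),lean(35)))
for i in range(2):
  w=wcam(); cellpose(w,'w'); print(lines(w,-105,-92),lines(w,-92,-80))
cellpose(env.read_camera('top'),'top')
E
```

```text
[-15.5571 -64.3034   6.4898] [ 0.1286 -0.8061 -0.7275]
(array([-0.6,  5.5,  3.2]), array([-0.,  0., -0.]))
(array([-0.6,  7.9,  4.9]), array([-0.,  0., -0.]))
(array([-0.6,  9.6,  6.1]), array([-0.,  0., -0.]))
w no cell
[-49.21   1.31  51.75] [-49.25   1.24  51.74]
w 0.68 L(yaw,y0,n,range) [  1.4  46.   16.  -50.   -5. ] R [ 19.9 -46.1  12.  -43.    8. ] near(-yaw,x0) [ -0.8 -71.5  25.  -35.   37. ]
[-49.25   1.26  51.74] [-49.24   1.21  51.72]
top 0.96 L(yaw,y0,n,range) [  3.6  48.9   6.  -50.   16. ] R [  0.8 -46.8  31.  -55.   47. ] near(-yaw,x0) [ -3.6 -68.7  24.  -32.   37. ]
```

Request:
move_arm([
  [[0,3,2],[0,0,0],1],
  [[0,6,3],[0,0,0],1],
  [[0,7,4],[0,0,0],1],
  [[0,8,5],[0,0,0],1],
  [[0,8,5],[0,0,0],1],
])

```text
clock: 27.48
tcp_pos: [0.5372, -0.0561, 0.027]
orientation: [0.011, 0.033, 0.953, 0.3]
wrist_force: [0.3, 0.6, 0.7]
finger_gap: -0.0002
grip_force: 0.2
```

```bash
cat > k.py <<'E'
from h import *
np.set_printoptions(precision=4,suppress=True)
st=env.get_state(); print(w2g(st['tcp_pos']),st['wrist_force'])
for i in range(3):
  w=wcam(); cellpose(w,'w'); print(lines(w,-105,-92))
E
python3 k.py
```

```text
[-15.5414 -54.7681   6.9602] [0.2681 0.6197 0.6877]
w 0.72 L(yaw,y0,n,range) [ -0.2  46.5  17.  -50.   -2. ] R [ 26.6 -36.    8.  -46.    5. ] near(-yaw,x0) [ -0.3 -71.2  25.  -35.   37. ]
[-49.23   1.29  51.75]
w 0.72 L(yaw,y0,n,range) [  0.8  47.3  17.  -50.   -2. ] R [ 23.8 -38.4  14.  -55.   -7. ] near(-yaw,x0) [ -0.7 -71.2  25.  -35.   37. ]
[-49.2    1.33  51.8 ]
w 0.66 L(yaw,y0,n,range) [  0.8  47.4  17.  -50.   -2. ] R [ 26.7 -36.1  11.  -46.    8. ] near(-yaw,x0) [ -0.5 -71.4  25.  -35.   37. ]
[-49.22   1.32  51.79]
```

Contact; the cell moved about 1 mm. Another 2 mm.

Request:
move_arm([
  [[0,1,0],[0,0,0],1],
  [[0,2,1],[0,0,0],1],
  [[0,2,1],[0,0,0],1],
])

```text
clock: 28.15
tcp_pos: [0.5372, -0.0538, 0.0273]
orientation: [0.011, 0.033, 0.953, 0.301]
wrist_force: [-0.7, -0.8, 0.0]
finger_gap: -0.0001
grip_force: 0.3
```

```bash
python3 k.py
```

```text
[-15.6603 -52.4706   7.257 ] [-0.6698 -0.8392  0.0258]
w 0.68 L(yaw,y0,n,range) [  1.2  49.5  17.  -50.   -2. ] R [ 13.2 -44.8   7.  -55.  -25. ] near(-yaw,x0) [  0.1 -70.7  25.  -35.   37. ]
[-49.25   1.31  51.75]
w 0.66 L(yaw,y0,n,range) [ -0.   49.1  17.  -50.   -2. ] R [  3.2 -53.1  10.  -55.  -25. ] near(-yaw,x0) [ -0.3 -71.   25.  -35.   37. ]
[-49.17   1.31  51.77]
w 0.59 L(yaw,y0,n,range) [ -0.  49.  17. -50.  -2.] R [  1.8 -54.   10.  -55.  -25. ] near(-yaw,x0) [ -0.3 -70.8  25.  -35.   37. ]
[-49.16   1.32  51.78]
```

```bash
python3 - <<'E'
from h import *
for p,l in (((-15,-80,12),35),((-30,-125,110),35),((-100,-120,220),15),((-165,0,225),0)): print(rel(g2w(*p),lean(l)))
E
```

```text
(array([ -0.7, -19.8, -19.7]), array([ 0.,  0., -0.]))
(array([  14.3,   -0.4, -125.8]), array([ 0.,  0., -0.]))
(array([  84.3,   66.8, -213. ]), array([ 2.,  0., -0.]))
(array([ 149.3,  167.9, -148.3]), array([ 3.5,  0. , -0. ]))
```

Request:
move_arm([
  [[0,-20,-20],[0,0,0],1],
  [[14,0,-80],[0,0,0],1],
  [[14,0,-126],[0,0,0],1],
  [[50,35,-170],[1,0,0],1],
  [[84,67,-213],[2,0,0],1],
])

```text
clock: 29.08
tcp_pos: [0.451, -0.1167, 0.2351]
orientation: [0.003, 0.036, 0.991, 0.129]
wrist_force: [1.8, 1.0, 1.5]
finger_gap: -0.0004
grip_force: 0.0
```

```bash
python3 - <<'E'
from h import *
print(w2g(env.get_state()['tcp_pos']))
for p,l in (((-165,0,225),0),): print(rel(g2w(*p),lean(l)))
E
```

```text
[ -97.23398238 -121.3079465   215.12097003]
(array([ 68.2, 119.5,  21.7]), array([ 1.48, -0.02, -0.02]))
```

Request:
move_arm([
  [[40,50,10],[0.8,0,0],1],
  [[68,110,20],[1.48,0,0],1],
  [[68,119,22],[1.48,0,0],1],
  [[68,119,22],[1.48,0,0],1],
  [[68,119,22],[1.48,0,0],1],
])

```text
clock: 29.7
tcp_pos: [0.3923, 0.009, 0.2451]
orientation: [-0.0, 0.035, 0.999, 0.002]
wrist_force: [-0.2, 0.3, -0.9]
finger_gap: 0.0004
grip_force: 0.0
```

```bash
python3 k.py; python3 - <<'E'
from h import *
w=wcam(); print(plateyaw(w)); cellpose(env.read_camera('top'),'top');cellpose(env.read_camera('top'),'top')
im,xs,ys=rect(w,14,-75,-50); g=im.min(2)
# profile near both edges, coarse
for a in (-66,-60,-54):
    v=g[(xs>=a)&(xs<a+4)].mean(0); print(a,'R',v[(ys>=-56)&(ys<-42)][::2].astype(int),'L',v[(ys>=42)&(ys<56)][::2].astype(int))
E
```

```text
[-164.5843    0.0503  225.1032] [-0.1856  0.2667 -0.8885]
w 0.55 L(yaw,y0,n,range) [  1.9  51.6   9.  -50.  -26. ] R [  1.5 -46.   10.  -55.  -28. ] near(-yaw,x0) [ -0.  -73.6  14.  -35.   37. ]
[-49.31   1.31  51.74]
w 0.69 L(yaw,y0,n,range) None R None near(-yaw,x0) None
[-49.25   1.23  51.78]
w 0.84 L(yaw,y0,n,range) [  0.5  50.9  10.  -50.  -23. ] R [  0.3 -45.7  10.  -55.  -28. ] near(-yaw,x0) [ -0.8 -73.5  14.  -35.   37. ]
[-49.27   1.25  51.76]
plate yaw -0.13 x -114.5 n 31
top 0.6 L(yaw,y0,n,range) [-10.7  43.5   6.  -50.  -35. ] R [  3.6 -41.8   6.  -55.  -40. ] near(-yaw,x0) [  0.1 -67.2  23.  -35.   37. ]
top 0.92 L(yaw,y0,n,range) [ -0.5  51.6  30.  -50.   49. ] R [  0.1 -44.   15.  -55.   26. ] near(-yaw,x0) [  1.8 -69.7  22.  -35.   37. ]
-66 R [ 53  52  52  53  54  53 111 208 253 255 254 255 254 253] L [223 223 223 231 245 254 255 253 243 164  94  59  52  51]
-60 R [ 52  52  52  53  53  59 106 220 250 254 254 255 255 252] L [ 60  59  58 103 184 254 255 254 238 166  94  55  50  50]
-54 R [ 52  52  53  54  54  65 110 211 248 252 253 254 253 250] L [165 165 168 188 223 254 255 254 234 169  85  42  46  49]
```

```bash
python3 - <<'E'
from h import *
w=wcam(); im,xs,ys=rect(w,14,-112,-40,-70,70,.2)
im2,_,_=rect(w,0,-112,-40,-70,70,.2)
f=lambda a: cv2.resize(a.astype(np.uint8)[::-1,::-1,::-1],(780,290),interpolation=cv2.INTER_AREA)
cv2.imwrite('pics/w6.png',np.vstack([f(im),f(im2)]))
E
```

```text
(no output)
```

View pics/w6.png

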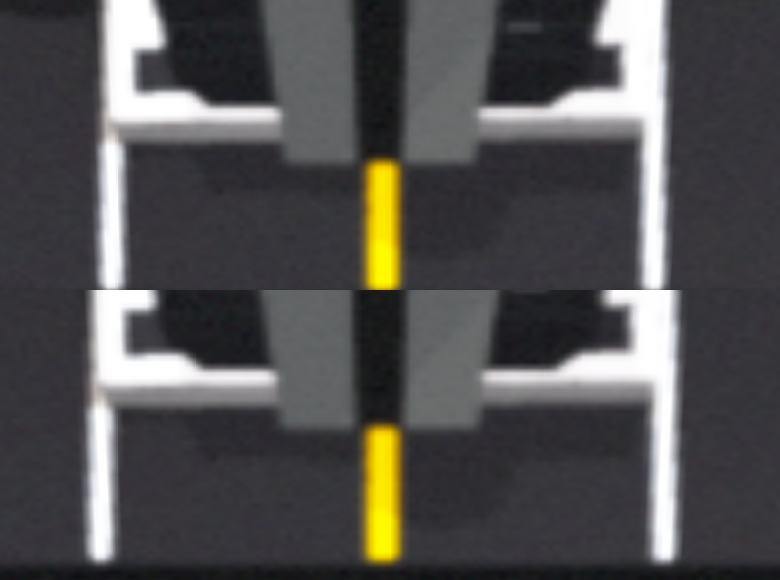

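Rectified view: the cell's label edges are at columns 135 and 620, giving a centre of 377.5, against the yellow line at 383. Both long edges lie along the white lines and the near edge is level. So the cell is about 1 mm off centre and square, and I'm moving on to the lever.

Request:
move_arm([
  [[-50,1,5],[0,0,0],1],
  [[-85,1,13],[0,0,0],1],
  [[-98,1,15],[0,0,0],1],
  [[-98,1,15],[0,0,0],1],
])

```text
clock: 30.8
tcp_pos: [0.4897, 0.0039, 0.2298]
orientation: [-0.001, 0.035, 0.999, 0.002]
wrist_force: [-0.2, 0.3, 0.0]
finger_gap: -0.0
grip_force: 0.0
```

```bash
python3 - <<'E'
from h import *
np.set_printoptions(precision=4,suppress=True)
st=env.get_state();print(w2g(st['tcp_pos']),st['wrist_force'])
for p in ((-52,1,210),(12,1,210)): print(rel(g2w(*p),lean(0)))
for c in ('scene','top'):
  p=env.read_camera(c); print([(w2g(d['centre']),d['confidence']) for d in env.landmark_of('lever_knob',p)][:2])
E
```

```text
[-67.0779   1.7687 209.8035] [-0.2344  0.3082  0.0095]
(array([-15.1,  -0.8,  -0.2]), array([ 0.02, -0.01, -0.  ]))
(array([-79.1,  -0.8,  -0.3]), array([ 0.02, -0.01, -0.  ]))
[(array([-25.5781,   4.5268, 219.3   ]), 0.64)]
[]
```

Request:
move_arm([
  [[-12,0,0],[0,0,0],1],
  [[-24,0,0],[0,0,0],1],
  [[-36,0,-1],[0,0,0],1],
  [[-46,0,-1],[0,0,0],1],
  [[-56,0,-1],[0,0,0],1],
])

```text
clock: 31.62
tcp_pos: [0.5466, -0.0002, 0.2311]
orientation: [0.0, 0.035, 0.999, 0.002]
wrist_force: [-2.3, 0.4, 1.4]
finger_gap: 0.0003
grip_force: 1.1
```

Request:
move_arm([
  [[-8,0,0],[0,0,0],1],
  [[-14,0,1],[0,0,0],1],
  [[-18,0,1],[0,0,0],1],
  [[-20,0,1],[0,0,0],1],
  [[-20,0,1],[0,0,0],1],
])

```text
clock: 32.25
tcp_pos: [0.5656, -0.0013, 0.2299]
orientation: [-0.0, 0.035, 0.999, 0.002]
wrist_force: [-2.9, -0.1, -1.3]
finger_gap: 0.0006
grip_force: 0.7
```

```bash
cat > l.py <<'E'
from h import *
np.set_printoptions(precision=4,suppress=True)
st=env.get_state();print(w2g(st['tcp_pos']),st['wrist_force'])
for c in ('scene','top','scene'):
  p=env.read_camera(c)
  for n in('lever_knob','foot','lever'): print(c,n,[(w2g(d['centre']),d['confidence']) for d in env.spot_in(n,p)][:1])
E
python3 l.py
```

```text
[  9.0151   1.7966 209.9493] [-2.8679 -0.0974 -1.3228]
scene lever_knob [(array([ 22.8017,   6.5064, 219.5   ]), 0.62)]
scene foot [(array([-1.8361,  6.187 , 24.1   ]), 0.44)]
scene lever [(array([  50.5684, -354.7367,   -6.9   ]), 0.53)]
top lever_knob []
top foot []
top lever [(array([ 239.6067, -150.8534,   68.9   ]), 0.73)]
scene lever_knob []
scene foot [(array([ 0.572 ,  6.1549, 27.4   ]), 0.58)]
scene lever [(array([  48.786 , -350.7513,   -6.    ]), 0.38)]
```

Moving at about 2-3 N. I'll push on until the stop shows in the force.

Request:
move_arm([
  [[-2,0,0],[0,0,0],1],
  [[-4,0,0],[0,0,0],1],
  [[-5,0,0],[0,0,0],1],
  [[-5,0,0],[0,0,0],1],
])

```text
clock: 33.35
tcp_pos: [0.5709, -0.0018, 0.2302]
orientation: [0.0, 0.035, 0.999, 0.002]
wrist_force: [-1.7, 0.0, -1.3]
finger_gap: 0.0001
grip_force: 0.9
```

Request:
move_arm([
  [[-1,0,0],[0,0,0],1],
  [[-2,0,0],[0,0,0],1],
  [[-2,0,0],[0,0,0],1],
])

```text
clock: 33.72
tcp_pos: [0.5717, -0.0019, 0.2301]
orientation: [-0.001, 0.035, 0.999, 0.002]
wrist_force: [-5.9, -0.3, -0.4]
finger_gap: 0.0001
grip_force: 2.7
```

Request:
move_arm([
  [[-1,0,0],[0,0,0],1],
  [[-2,0,0],[0,0,0],1],
  [[-2,0,0],[0,0,0],1],
])

```text
clock: 34.1
tcp_pos: [0.5719, -0.0019, 0.2301]
orientation: [-0.003, 0.035, 0.999, 0.002]
wrist_force: [-11.3, 1.0, 2.3]
finger_gap: 0.0002
grip_force: 5.2
```

Hard stop reached: the force rises and there's no more travel. Retreating straight back towards the robot, then checking.

Request:
move_arm([
  [[15,0,0],[0,0,0],1],
  [[60,0,0],[0,0,0],1],
  [[120,0,-10],[0,0,0],1],
  [[175,0,-10],[0,0,0],1],
  [[178,0,-10],[0,0,0],1],
])

```text
clock: 34.72
tcp_pos: [0.3947, 0.0107, 0.2411]
orientation: [0.001, 0.035, 0.999, 0.002]
wrist_force: [0.6, 0.7, 0.3]
finger_gap: -0.0002
grip_force: 0.0
```

```bash
python3 k.py; python3 l.py; python3 - <<'E'
from h import *
np.set_printoptions(precision=4,suppress=True)
t=env.read_camera('top'); cellpose(t,'top')
for n in ('cell','block','lens','tkey','jar','driver'): print(n,[np.round(d['centre'],4) for d in env.landmark_of(n,t)][:1])
w=wcam(); im,xs,ys=rect(w,14,-75,-50); g=im.min(2)
# label inner edges (dark label on white cell) and line positions
for a in (-58,-55,-52,-49):
    v=g[(xs>=a)&(xs<a+3)].mean(0); d=np.gradient(v); k1=(ys>-48)&(ys<-36); k2=(ys<48)&(ys>36)
    print(a,ys[k1][np.argmin(d[k1])],ys[k2][np.argmax(d[k2])])
E
```

```text
[-162.2887    1.904   221.1136] [0.5618 0.7286 0.3219]
w 0.73 L(yaw,y0,n,range) [  1.9  51.8   9.  -50.  -26. ] R [  3.8 -43.9  11.  -55.  -25. ] near(-yaw,x0) [ -0.7 -73.6  14.  -35.   37. ]
[-49.32   1.3   51.76]
w 0.95 L(yaw,y0,n,range) [ -0.1  50.1  11.  -50.  -20. ] R [  0.3 -46.   13.  -55.  -19. ] near(-yaw,x0) [  0.  -73.5  15.  -35.   37. ]
[-49.27   1.17  51.8 ]
w 0.97 L(yaw,y0,n,range) [  0.1  50.3  11.  -50.  -20. ] R [ -1.2 -46.4  13.  -55.  -19. ] near(-yaw,x0) [ -0.4 -72.7  13.  -35.   37. ]
[-49.29   1.12  51.78]
[-158.2899    1.4977  220.4351] [ 0.2244 -0.3542 -0.4078]
scene lever_knob [(array([ 29.221 ,   6.4541, 216.7   ]), 0.56)]
scene foot [(array([-0.7457,  6.3635, 22.7   ]), 0.58)]
scene lever []
top lever_knob [(array([ 30.3497,  -1.0856, 222.8   ]), 0.49)]
top foot [(array([ 171.5742, -383.5659,   -1.4   ]), 0.24)]
top lever []
scene lever_knob [(array([ 26.6824,   9.7851, 217.3   ]), 0.55)]
scene foot [(array([ 0.0314,  6.7186, 26.6   ]), 0.66)]
scene lever [(array([ 31.184 ,   4.1855, 218.2   ]), 0.6)]
top 0.83 L(yaw,y0,n,range) [ -0.5  54.9  27.  -50.   49. ] R [  0.6 -43.9  16.  -55.   20. ] near(-yaw,x0) [ -3.6 -68.7  25.  -35.   37. ]
cell [array([ 0.5816, -0.355 ,  0.0068])]
block [array([0.4922, 0.1251, 0.0164])]
lens [array([0.5265, 0.3364, 0.0019])]
tkey [array([ 0.7783,  0.1696, -0.0003])]
jar [array([ 0.7971, -0.1781,  0.0009])]
driver [array([ 0.7153, -0.3649, -0.0036])]
-58 -41.5 45.5
-55 -42.0 45.5
-52 -42.0 40.5
-49 -47.5 36.5<stdin>:8: RuntimeWarning: Mean of empty slice.
  ret = um.true_divide(
```

```bash
python3 - <<'E'
from h import *
for c in ('scene','top'): print([np.round(w2g(d['centre']),1) for d in env.landmark_of('lever_knob',env.read_camera(c))][:1])
print(env.hand_in())
E
```

```text
[array([ 34.2,   1.2, 216.7])]
[array([-75.6, 120.6,  -0.4])]
the job is handed in; nothing more can be done
None
```

I handed the job in with the lens lying lengthwise in the middle of the cork pad, the cell square across the yellow line and about 1 mm off centre, and the lever pushed to its hard stop; no verdict came back.

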